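Put the table saw's loose kit back on its fitted rests

ROBOT

A 6-joint arm with a two-finger parallel gripper is mounted at the origin on the work surface; the furniture and walls round the work are solid. World frame = base frame: x ahead of the robot, y to its left, z up, the work surface at z = 0. Lengths are in m, angles in rad, forces in N, time in s.
With the tool pointing down it reaches from about 0.325 to 0.775 m from the base axis. Payload 5.5 kg.
Tool frame: the origin (TCP) lies on the centre line of the jaws, within the pads' length; the fingertips stand 22 mm ahead of it and the grasp point (between the pads) lies 3 mm ahead of it (robot.finger_overhang is the distance from the TCP to the fingertips, in m); z points along the fingers, y is the line along which they close (so a half turn about z gives the same grasp; the last joint's range is limited). The gripper opens to 88 mm and grips with 3 to 60 N. Pads are 20 mm wide; open, the fingers measure 115 mm over their backs; the gripper's body (75 mm by 178 mm) begins 61 mm behind the grasp point.
Start: joints at [-0.057, 0.091, 1.231, -0, 1.82, -0.057], TCP at [0.6, -0, 0.207] pointing down, gripper open.
Joint ranges: [-2.87, 2.87], [-0.86, 2.18], [0.17, 2.46], [-1.51, 4.65], [0.06, 2.69], [-2.65, 2.65]. Speed limits (rad/s): [2.57, 2.57, 3.01, 3.14, 3.14, 3.14].

INTERFACE

Orientations are given as a unit quaternion [x, y, z, w].
In Python, from plant import robot, camera, get_calibration, sign_off gives the robot as it stands.
- The arm moves only by the tool carry_out, never from a script. Its argument "steps" is a list of rows, each an object with "dp": the shift along the tool's x, y, z as a fraction of full scale, a list of three; "turn": the turn about the tool's z as a fraction of full scale. In form: [{"dp": [x, y, z], "turn": turn}, ...]. A call has 1 to 20 rows; each row is the pose to reach, as a shift and turn from the pose commanded when the call began, along the tool's axes at that moment; what a row does not reach only later rows make up. Full scale, the value 1, is 0.2 m for a shift and pi/2 rad for a turn. A row lasts 1/10 s, in which the tool goes at most 50 mm and 8.59 degrees, less where a joint would pass 70% of its speed; a pose out of reach is approached as far as the arm can. A call with a number of a shift or a turn outside -1 to 1 is refused whole. A call with a gripper value outside its range is refused whole. "hand" is the closure, from 0 (fully open) to 1 (shut), set as the call begins (left out, the last holds). The fingers move at their own pace and stop on an object; the grip force is fixed at half the most. Time passes only in rows, so rows that repeat a pose let the fingers close. It gives the time, the measured TCP pose, the force, the opening and the grip force at its end, in the units of the state.
- robot.get_obs(): the state, without advancing time (a new reading comes with each control period).
- camera(name): name is "scene" or "side" or "wrist"; returns (picture, depth): 480x640x3 uint8, red, green, blue; 480x640 float32, m along the optical axis (not along the pixel's ray), 0 where there is no reading.
- get_calibration(name): a dict with "camera_matrix" (3x3 intrinsics, pixels), "D" ([k1, k2, p1, p2, k3] as OpenCV has them; the pictures are not rectified), "eye" and "attitude" of the camera in the world. Camera axes: x right, y down, z forward; pixel columns grow to the right and rows downward; lengths in m; the calibration is good to about 2 mm. A picture is of the moment at which its call begins: read the wrist's pose just before it. get_calibration takes no time and is no camera call; for the wrist camera it gives the pose at the moment of the call.
- sign_off(): hands the job in; it is judged then, once.
The state is a dict: "clock": time; "joint_pos": joint angles; "qvel": joint speeds; "effort": joint torques, N m; "eef_pos": TCP position; "tcp_rot": TCP orientation; "force": force on the tool from outside, world axes, zero at the start; "torque": the same for the moment, N m; "finger_gap": finger opening in m; "gripper_force": force on a finger pad.
Only numpy, scipy, OpenCV 4.12 (cv2) and the standard library are available. Lean on these libraries where they do the work, as an engineer would, in place of code of your own. Each camera call takes 0.05 s, during which the arm holds its last target. There are 200 camera calls.

TASK

The blade has been changed and the saw's kit still lies about on both sides of the fence: put each piece back on the rest made for it. The large collar goes over the thick post and the small collar over the thin post, both flange down on the base board; the wrench goes flat into both notches of its two-saddle rest, handle centred; the push block goes upright, fully down inside its cleated tray. The wrench and the push block may lie either way round.

Things in the scene. Friction and masses are not known exactly. Their poses are not given: they have to be found in the camera images.
- collar_large: Large steel blade collar, loose: a flanged ring. Flange 70 mm across and 10 mm thick below, hub 48 mm across from 10 to 26 mm height above it, a through bore of 36 mm. Origin: centre of the underside of the flange; z up along the bore. Take it across the hub. 0.24 to 0.39 kg.
- collar_small: Small steel blade collar, loose, same shape: flange 52 mm across and 10 mm thick, hub 34 mm across from 10 to 26 mm height, bore 22 mm. Origin: centre of the underside; z up along the bore. Take it across the hub. It does not go over the thick post. 0.14 to 0.23 kg.
- wrench: Flat steel arbor wrench, loose, 166 x 10 mm thick, lying flat. x runs along it to the open-jaw head. Origin: underside, middle of the grip. The straight handle is 22 mm wide from x = -75 to +44 mm, the head up to 40 mm wide from there to +91 mm; centre of mass at about x = +14 mm. Take it across the handle at the origin. 0.16 to 0.26 kg.
- push_block: Wooden push block, loose, on its sole: sole 104 x 46 mm (x, y), 16.5 mm high; above it a round bar along x, 22 mm thick, axis at 60 mm height, top at 71 mm, on two pillars that leave it free from x = -26 to +26 mm. Origin: centre of the underside; x along the bar. Take it across the middle of the bar. 0.14 to 0.24 kg.
- post_thick: Fixed rest for the large collar: plywood board 88 x 88 x 10 mm with an upright dark wooden post, 25 mm thick up to 46 mm height, then tapering to 8 mm at its top at 64 mm. Origin: centre of the board's underside, on the post's axis, z up. A collar that is home has its underside on the board, 10 mm above this origin.
- post_thin: Fixed rest for the small collar: plywood board 68 x 68 x 10 mm with an upright dark wooden post, 11 mm thick up to 46 mm height, then tapering to 4 mm at its top at 64 mm. Origin: centre of the board's underside, on the post's axis, z up. A collar that is home has its underside on the board, 10 mm above this origin.
- wrench_rest: Fixed rest for the wrench: plywood board 96 x 62 x 8 mm (x, y) with two 10 mm thick wooden saddles at x = -32 and +32 mm, 54 mm free between them. Notches open upwards and along x: floor at 30 mm height, about 32 mm wide, cheeks leaning out to about 42 mm at 46 mm height. Origin: centre of the underside; x: along the wrench. Home: wrench origin 30 mm above this one.
- block_tray: Fixed tray for the push block: plywood board 134 x 76 x 6 mm (x, y) with cleats round its edge, 18 mm high over all, that leave 120 x 62 mm inside. Origin: centre of the board's underside; x along the long side. A block that is home stands with its underside 6 mm above this origin, its x along the tray's x.

How it is judged:
By the outcome, as a careful person would: the job done as asked, in the order asked, and still so for the second after the job is handed in, with the robot touching nothing.
It also fails if it takes over 123 s, if anything falls off the work surface, if the arm or the gripper's body presses on something with over 40 N, if the wrist force passes 120 N, or if a joint passes its speed limit or range.

## Working session

There is one attempt and no reset: what is moved stays moved. The work goes in short steps, Python scripts to look and compute and a tool call to move; the robot and the scene stay as the last step left them, time stands still between calls to the robot, and variables do not carry over. Pictures are saved under pics/ and viewed, at most 17 in all, crops included, and the job is handed in when it is done.

Besides the shell and the picture viewer there is one more tool, called after "Request:" as name([rows], argument=value, ...), one row to a line, values as JSON. carry_out: Moves the arm, as the interface text tells. Its arguments: {"type":"object","properties":{"steps":{"type":"array"},"hand":{"type":"number"}},"required":["steps"]}

```bash
ls; mkdir -p pics; cat > h.py <<'E'
import numpy as np, cv2
from scipy.spatial.transform import Rotation as R
from plant import robot, camera, get_calibration, sign_off
def grab(name):
    c=get_calibration(name); p,d=camera(name); return c,p,d
def att(c):
    a=np.array(c['attitude'],float)
    return R.from_quat(a).as_matrix() if a.size==4 else a.reshape(3,3)
def cloud(c,d):
    K=np.array(c['camera_matrix'],float); D=np.array(c['D'],float)
    h,w=d.shape; u,v=np.meshgrid(np.arange(w),np.arange(h))
    q=cv2.undistortPoints(np.stack([u,v],-1).reshape(-1,1,2).astype(float),K,D).reshape(h,w,2)
    P=np.dstack([q[...,0]*d,q[...,1]*d,d])
    W=P@att(c).T+np.array(c['eye'])
    W[d<=0]=np.nan
    return W
E
python3 - <<'E'
from h import *
o=robot.get_obs(); print(o)
for n in ['scene','side','wrist']:
    c,p,d=grab(n); print(n,c); cv2.imwrite(f'pics/{n}0.png',p[...,::-1]); W=cloud(c,d); np.savez(f'{n}0.npz',W=W,p=p,d=d)
    print(np.nanmin(W,(0,1)),np.nanmax(W,(0,1)),(d>0).mean())
E
```

```text
pics
{'clock': 0.0, 'joint_pos': array([-5.66997514e-02,  9.18292015e-02,  1.23188511e+00, -3.30014761e-05,
        1.81977089e+00, -5.67027762e-02]), 'qvel': array([-0.0004966 , -0.00055168,  0.00072713,  0.00133929,  0.00104391,
       -0.00180144]), 'effort': array([-3.13584051e-04, -4.46447504e+01, -4.06449509e+01,  6.96761138e-02,
        2.93726998e-02, -1.50731516e-04]), 'eef_pos': array([5.99678638e-01, 4.92139525e-06, 2.05925089e-01]), 'tcp_rot': array([ 7.07108259e-01,  7.07104670e-01, -6.42055213e-04, -6.95308948e-04]), 'force': array([ 0.66547846,  0.2376514 , -0.74685922]), 'torque': array([ 0.01465976, -0.00314846, -0.00556524]), 'gripper_force': 0.0, 'finger_gap': 0.08766097227092778}
scene {'camera_matrix': array([[544.29950175,   0.        , 324.95233284],
       [  0.        , 544.29950175, 235.22430367],
       [  0.        ,   0.        ,   1.        ]]), 'D': array([-0.02250454,  0.        ,  0.        ,  0.        ,  0.        ]), 'eye': array([-0.04312256, -0.54643525,  0.90866582]), 'attitude': array([ 0.86314816, -0.36048054,  0.14264072, -0.32354699])}
[-0.2
[... 349 characters left out ...]
ay([ 0.31700255, -0.76589814,  0.96083714]), 'attitude': array([ 0.93173573, -0.10671003,  0.04693669, -0.34391633])}
[-0.39112136 -0.57879149 -0.80132834] [2.58668754 1.38790089 0.60013299] 0.9959602864583333
wrist {'camera_matrix': array([[405.95885895,   0.        , 323.36789166],
       [  0.        , 405.95885895, 248.15517395],
       [  0.        ,   0.        ,   1.        ]]), 'D': array([-0.08471053,  0.        ,  0.        ,  0.        ,  0.        ]), 'eye': array([0.59988505, 0.06679573, 0.38448485]), 'attitude': array([ 9.92175460e-01,  8.13668681e-04, -8.34177204e-04,  1.24845901e-01])}
[ 0.21320135 -0.9447857  -0.78891182] [1.63741802 0.48622699 0.34326912] 0.9961393229166666
```

View pics/scene0.png

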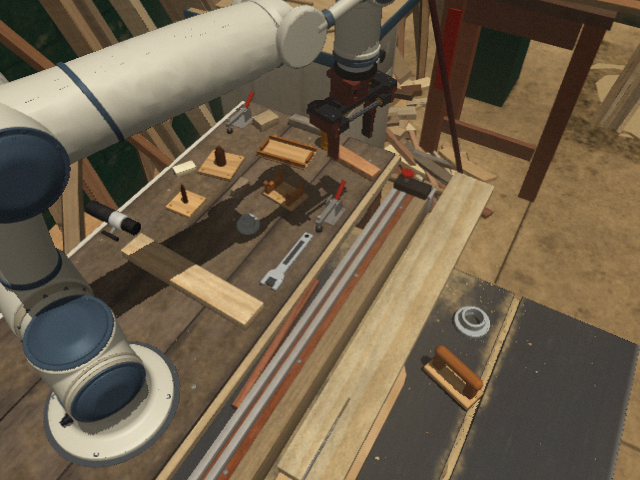

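View pics/side0.png

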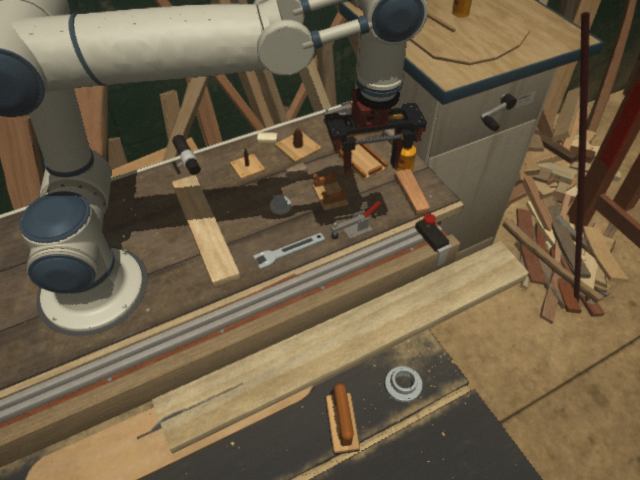

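View pics/wrist0.png

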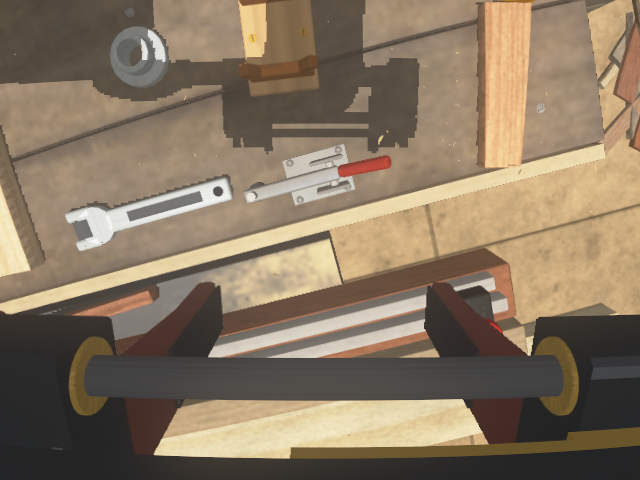

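```bash
cat >> h.py <<'E'
def ortho(W,p,x0=.2,x1=.85,y0=-.5,y1=.45,s=.0016,zmax=.13):
    # image: rows = x descending (up = ahead), cols = y descending (left = +y)
    h=int((x1-x0)/s); w=int((y1-y0)/s)
    im=np.zeros((h,w,3),np.uint8); z=np.full((h,w),-9.)
    P=W.reshape(-1,3); c=p.reshape(-1,3); ok=np.isfinite(P[:,0])&(P[:,2]<zmax)
    P=P[ok];c=c[ok]; o=np.argsort(P[:,2]); P=P[o];c=c[o]
    r=((x1-P[:,0])/s).astype(int); k=((y1-P[:,1])/s).astype(int)
    for a in (0,1):
        for b in (0,1):
            m=(r+a>=0)&(r+a<h)&(k+b>=0)&(k+b<w)
            im[r[m]+a,k[m]+b]=c[m]; z[r[m]+a,k[m]+b]=P[m,2]
    return im,z
E
python3 - <<'E'
from h import *
ims=[]
for n in ['scene','side']:
    f=np.load(n+'0.npz'); im,z=ortho(f['W'],f['p'])
    for i in range(0,406,62): cv2.putText(im,f'{.85-i*.0016:.2f}',(0,i+5),0,.3,(255,255,0)); cv2.line(im,(0,i),(8,i),(255,255,0))
    for j in range(0,594,62): cv2.putText(im,f'{.45-j*.0016:.2f}',(j,400),0,.3,(255,255,0))
    zc=cv2.applyColorMap(np.clip((z+.1)/.23*255,0,255).astype(np.uint8),cv2.COLORMAP_JET)
    cv2.imwrite(f'pics/o_{n}.png',im[...,::-1]); np.save(f'z_{n}.npy',z)
    cv2.imwrite(f'pics/oz_{n}.png',zc)
    h,e=np.histogram(z[z>-.3],bins=np.arange(-.3,.13,.005)); print(n,[(round(float(e[i]),3),int(h[i])) for i in range(len(h)) if h[i]>400])
E
```

```text
scene [(-0.01, 1677), (-0.005, 40991), (0.0, 48129), (0.005, 6038), (0.01, 5135), (0.015, 4110), (0.02, 7372), (0.025, 25981), (0.03, 3418), (0.035, 943), (0.055, 3082), (0.06, 491), (0.065, 704), (0.07, 8018), (0.075, 3280), (0.095, 527)]
side [(-0.01, 2740), (-0.005, 50002), (0.0, 32164), (0.005, 5296), (0.01, 4343), (0.015, 3412), (0.02, 9136), (0.025, 24755), (0.03, 1750), (0.035, 730), (0.055, 1705), (0.06, 729), (0.065, 1588), (0.07, 8883), (0.075, 2199), (0.095, 422)]
```

View pics/o_side.png

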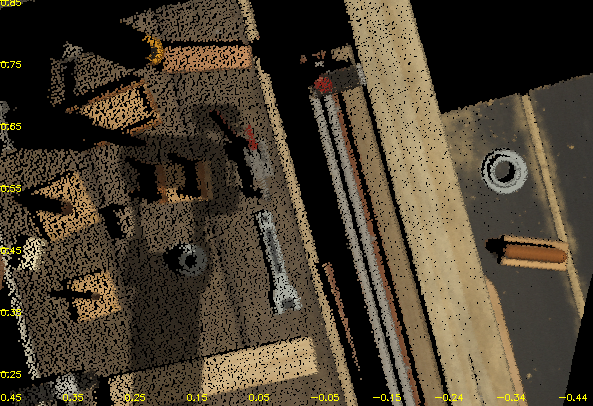

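View pics/o_scene.png

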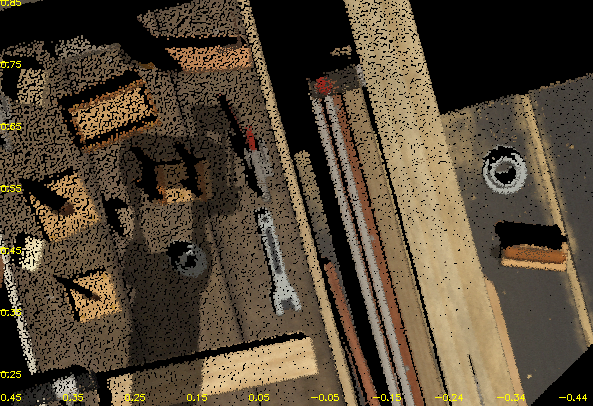

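```bash
cat > m.py <<'E'
from h import *
from scipy.optimize import least_squares
C={n:np.load(n+'0.npz')['W'].reshape(-1,3) for n in ['scene','side']}
def box(P,x0,x1,y0,y1): return P[(P[:,0]>x0)&(P[:,0]<x1)&(P[:,1]>y0)&(P[:,1]<y1)&(P[:,2]<.2)&(P[:,2]>-.05)]
def circ(Q):
    f=lambda v:np.hypot(Q[:,0]-v[0],Q[:,1]-v[1])-v[2]
    return least_squares(f,[*Q[:,:2].mean(0),.02],loss='soft_l1',f_scale=.001).x
def rect(Q):
    (cx,cy),(w,h),a=cv2.minAreaRect((Q[:,:2]*1000).astype(np.float32))
    if w<h: w,h,a=h,w,a+90
    return np.round([cx,cy,w,h,a],1)
def hist(P,b=.003):
    h,e=np.histogram(P[:,2],bins=np.arange(-.03,.15,b)); return [(round(float(e[i])*1000),int(h[i])) for i in range(len(h)) if h[i]>15]
E
python3 - <<'E'
from m import *
B=dict(large=(.53,.62,-.40,-.305),small=(.40,.47,.11,.18),wrench=(.34,.53,-.02,.07),block=(.40,.49,-.45,-.33),thick=(.47,.59,.28,.40),thin=(.33,.43,.25,.36),rest=(.51,.61,.10,.23),tray=(.61,.74,.20,.37),clamp=(.53,.68,.03,.09),fence=(.3,.7,-.28,-.1))
for k,b in B.items():
    for n in C: print(k,n,hist(box(C[n],*b),.004))
E
```

```text
large scene [(-6, 91), (-2, 802), (2, 239), (6, 177), (10, 241), (14, 59), (18, 62), (22, 115), (26, 91)]
large side [(-6, 449), (-2, 821), (2, 111), (6, 320), (10, 181), (14, 52), (18, 56), (22, 157), (26, 57)]
small scene [(-6, 66), (-2, 265), (2, 56), (6, 82), (10, 90), (14, 33), (18, 31), (22, 54), (26, 35)]
small side [(-6, 96), (-2, 208), (2, 46), (6, 84), (10, 76), (14, 26), (18, 30), (22, 43), (26, 37)]
wrench scene [(-6, 366), (-2, 1540), (2, 216), (6, 296), (10, 399)]
wrench side [(-10, 21), (-6, 504), (-2, 1224), (2, 186), (6, 327), (10, 276)]
block scene [(-6, 63), (-2, 772), (2, 321), (6, 49), (10, 77), (14, 461), (18, 315), (22, 28), (26, 32), (30, 28), (34, 29), (38, 25), (42, 29), (46, 31), (50, 28), (54, 21), (58, 56), (62, 95), (66, 231), (70, 296), (74, 19)]
block side [(-10, 60), (-6, 443), (-2, 1008), (2, 95), (10, 133), (14, 503), (18, 67), (58, 31), (62, 141), (66, 328), (70, 172)]
thick scene [(-6, 106), (-2, 433), (2, 141), (6, 276), (10, 406), (14, 36), (26, 16), (34, 16), (46, 18), (50, 19)]
thick side [(-6, 81), (-2, 377), (2, 166), (6, 253), (10, 327), (1
[... 661 characters left out ...]
-2, 472), (2, 134), (6, 16), (26, 16), (30, 56), (34, 95), (38, 27), (58, 16)]
clamp side [(-6, 159), (-2, 428), (2, 133), (6, 17), (26, 26), (30, 62), (34, 104), (38, 27), (42, 17), (50, 16)]
fence scene [(-6, 112), (-2, 568), (2, 184), (6, 109), (10, 114), (14, 174), (18, 197), (22, 1305), (26, 5190), (30, 493), (34, 88), (38, 80), (42, 83), (46, 85), (50, 141), (54, 1057), (58, 557), (62, 235), (66, 348), (70, 2479), (74, 1592), (78, 48)]
fence side [(-6, 145), (-2, 220), (2, 103), (6, 208), (10, 244), (14, 246), (18, 300), (22, 3005), (26, 4379), (30, 320), (34, 194), (38, 202), (42, 207), (46, 199), (50, 265), (54, 826), (58, 531), (62, 516), (66, 787), (70, 2807), (74, 1145), (78, 21)]
```

```bash
python3 - <<'E'
from m import *
r=lambda a:np.round(np.array(a)*1000,1)
for n in C:
    P=C[n]; print('==',n)
    for k,b,c in (('large',(.53,.62,-.40,-.305),(.575,-.353)),('small',(.40,.47,.11,.18),(.435,.145))):
        Q=box(P,*b); R1=35 if k=='large' else 26; rh=24 if k=='large' else 17
        top=Q[Q[:,2]>.0235]; tz=np.median(top[:,2]); print(k,'top z',r(tz),'rect',rect(top))
        fl=Q[(Q[:,2]>.006)&(Q[:,2]<.014)]; print('  flange circle-rect',rect(fl))
        # known-annulus fit: points of the top ring lie between bore and hub radius
        def f(v,Q,ri,ro):
            d=np.hypot(Q[:,0]-v[0],Q[:,1]-v[1]); return np.maximum(d-ro,0)+np.maximum(ri-d,0)
        ri=(18,11)[k=='small']
        s=least_squares(f,Q[Q[:,2]>.02][:,:2].mean(0),args=(top,ri/1000,rh/1000),diff_step=1e-4).x; s2=least_squares(f,s,args=(fl,rh/1000,R1/1000),diff_step=1e-4).x
        print('  annulus',r(s),r(s2))
    Q=box(P,.34,.53,-.02,.07); w=Q[Q[:,2]>.006]; print('wrench',rect(w),'z',r(np.percentile(w[:,2],[50,90])))
    Q=box(P,.40,.49,-.45,-.33); w=Q[Q[:,2]>.062]; print('bar',rect(w),'top',r(np.percentile(w[:,2],[90,98]))); w=Q[(Q[:,2]>.01)&(Q[:,2]<.022)]; print('sole',rect(w))
    for k,b in (('thick',(.47,.59,.28,.40)),('thin',(.33,.43,.25,.36))):
        Q=box(P,*b); w=Q[(Q[:,2]>.007)&(Q[:,2]<.0135)]; print(k,rect(w),'z',r(np.median(w[:,2])))
        for a,bb in ((.015,.035),(.035,.05),(.05,.06),(.058,.075)):
            t=Q[(Q[:,2]>a)&(Q[:,2]<bb)]; print('   post',len(t),r(t.mean(0)) if len(t) else '')
    Q=box(P,.51,.61,.10,.23); w=Q[(Q[:,2]>.005)]; print('rest',rect(w)); w=Q[(Q[:,2]>.024)];print(' saddles',rect(w)); 
    w=Q[Q[:,2]>.038]; 
    from scipy.cluster.vq import kmeans2
    c,l=kmeans2(w,4,seed=3,minit='++'); print(r(c),np.bincount(l))
    Q=box(P,.61,.74,.20,.37); w=Q[(Q[:,2]>.004)]; print('tray',rect(w)); w=Q[(Q[:,2]>.013)]; print(' cleats',rect(w))
E
```

```text
== scene
large top z 26.2 rect [ 574.1 -357.4   47.6   45.3  169.8]
  flange circle-rect [ 573.9 -357.1   68.5   68.4   72.9]
  annulus [ 573.8 -358. ] [ 572.2 -358.1]
small top z 25.9 rect [431.9 145.1  32.5  31.7 118.5]
  flange circle-rect [431.  142.1  48.6  43.2 142.5]
  annulus [432.3 146.4] [432.6 144.3]
wrench [438.9   8.5 185.4  37.2  10. ] z [10.4 12.9]
bar [ 444.3 -402.5   96.2   22.2   85.3] top [72.7 74.5]
sole [ 438.1 -400.2   99.5   43.2   90.4]
thick [519.1 347.   93.2  91.5  23.3] z 10.5
   post 69 [515.2 339.6  24.3]
   post 55 [514.1 340.4  43.2]
   post 36 [516.9 343.8  54.1]
   post 22 [516.9 345.   62.3]
thin [376.6 298.1  71.1  70.1  16.3] z 10.4
   post 36 [373.3 296.5  24.4]
   post 22 [375.1 295.9  42.8]
   post 18 [375.3 297.4  54.8]
   post 7 [375.3 298.7  61. ]
rest [550.  162.7 107.5  86.5 100.2]
 saddles [557.3 161.8  77.7  63.6  96.1]
[[585.  131.4  43. ]
 [527.5 189.5  43.5]
 [579.4 195.8  42.6]
 [533.6 125.7  43.4]] [24 19 21 21]
tray [674.8 283.9 167.5 128.4  90.8]
 cleats [664.3 267.8 134.2  81.8 110.2]
== side
large top z 25.3 rect [ 575.8 -357.3 
[... 308 characters left out ...]
[ 9.9 12.4]
bar [ 445.2 -403.    94.5   21.7   84.7] top [71.4 72.8]
sole [ 445.5 -401.9   99.4   46.8   84.7]
thick [515.5 356.9 110.3  89.  114.4] z 10.3
   post 51 [519.2 339.5  25.1]
   post 43 [518.4 341.   43.5]
   post 30 [519.8 344.1  54.3]
   post 12 [520.6 345.6  61.2]
thin [377.3 300.   72.5  69.7 107.2] z 10.3
   post 28 [377.7 298.4  23.2]
   post 23 [377.6 297.2  42.6]
   post 15 [377.3 299.1  55.4]
   post 4 [377.3 300.4  60.1]
rest [561.4 159.8  98.2  68.9  94.7]
 saddles [558.4 161.3  80.   62.   95.6]
[[528.8 190.3  43. ]
 [586.5 131.4  42.2]
 [580.9 195.   42.4]
 [534.9 125.4  43.5]] [19 24 20 18]
tray [674.  281.2 162.  128.6  94.1]
 cleats [665.9 267.5 136.1  80.8 112. ]
```

```bash
cat > plan.py <<'E'
# usage: plan.py x,y,z,thetadeg [next...]   poses in m; prints dp/turn per leg, starting at the current pose (measured yaw/xy, adjustable with first arg 'from:x,y,z,th')
import sys; from h import *
R0=np.array([[0,1,0],[1,0,0],[0,0,-1.]])
a=sys.argv[1:]
o=robot.get_obs(); Rm=R0.T@R.from_quat(o['tcp_rot']).as_matrix()
cur=np.array([*o['eef_pos'],np.degrees(np.arctan2(Rm[1,0],Rm[0,0]))])
print('t',round(o['clock'],2),'now',cur.round(4),'F',o['force'].round(1),'gap',round(o['finger_gap'],4))
if a and a[0].startswith('from:'): cur=np.array([float(v) for v in a.pop(0)[5:].split(',')])
for s in a:
    t=np.array([float(v) for v in s.split(',')])
    M=R0@R.from_euler('z',cur[3],degrees=True).as_matrix()
    n=int(np.ceil(np.abs(M.T@(t-cur)[:3]).max()/.2-1e-9)) or 1
    print('->',s,'legs',n,'dp each',((M.T@(t-cur)[:3])/.2/n).round(3),'turn',round((t[3]-cur[3])/90,3)); cur=t
E
python3 - <<'E'
from m import *
r=lambda a:np.round(np.array(a)*1000,1)
rng=np.random.default_rng(0)
for n in C:
    Q=box(C[n],.34,.53,-.02,.075); w=Q[(Q[:,2]>.006)&(Q[:,2]<.016)]
    best=None
    for _ in range(500):
        p=w[rng.choice(len(w),2,False),:2]; d=p[1]-p[0]; L=np.hypot(*d)
        if L<.04: continue
        d/=L; e=(w[:,:2]-p[0])@[-d[1],d[0]]; m=abs(e)<.0095
        if best is None or m.sum()>best[0]: best=(m.sum(),p[0],d)
    _,p,d=best; 
    if d[0]>0:d=-d   # towards head (smaller x)
    s=(w[:,:2]-p)@d; e=(w[:,:2]-p)@np.array([-d[1],d[0]])
    k=abs(e)<.024; lo,hi=np.percentile(s[k],[.3,99.7]); 
    hm=k&(s<lo+.11); 
    # handle centre line: mid of edges in bins
    b=np.arange(lo+.005,lo+.11,.012); mid=[(np.percentile(e[k&(s>=x)&(s<x+.012)],3)+np.percentile(e[k&(s>=x)&(s<x+.012)],97))/2 for x in b]
    wid=[np.ptp(np.percentile(e[k&(s>=x)&(s<x+.012)],[3,97])) for x in np.arange(lo,hi,.012)]
    f=np.polyfit(b+.006,mid,1); ang=np.degrees(np.arctan2(d[1],d[0])+np.arctan(f[0]))
    so=lo+.075; o1=p+d*so+np.array([-d[1],d[0]])*np.polyval(f,so); so=hi-.091;o2=p+d*so+np.array([-d[1],d[0]])*np.polyval(f,so)
    print(n,'len',r(hi-lo),'ang',ang.round(1),'origin',r(o1),r(o2),'widths',r(wid))
    for k,c in dict(large=(.575,-.358),small=(.433,.145),wrench=(.435,.03),block=(.445,-.403),thick=(.5185,.346),thin=(.377,.299),rest=(.557,.161),tray=(.665,.268)).items():
        P=C[n]; m=(np.hypot(P[:,0]-c[0],P[:,1]-c[1])<.11)&(P[:,2]>.066); Z=P[m]
        if len(Z): i=Z[:,2].argmax(); print('  ',k,len(Z),'max',r(Z[i]))
E
python3 plan.py from:.6,0,.207,0 .575,-.358,.207,0
```

```text
scene len 182.1 ang -166.4 origin [453.8  14. ] [438.2  10.3] widths [ 0.  18.9 20.9 20.3 21.7 20.1 19.8 20.1 20.7 19.8 20.7 22.4 32.  29.6
 28.2  9.9]
   small 54 max [412.2  39.  562.7]
   wrench 7198 max [326.7  13.4 577.6]
   block 560 max [ 440.1 -383.8   75.4]
side len 164.3 ang -165.0 origin [440.9  10.6] [442.6  11. ] widths [22.7 20.1 20.1 19.6 20.1 21.8 22.5 19.9 19.4 20.3 27.4 32.7 27.9 26.4]
   small 606 max [437.8  42.5 559.8]
   wrench 7620 max [333.8  12.9 576.3]
   block 516 max [ 444.6 -365.3   74.4]
   tray 11 max [756.4 209.4  81.6]
t 0.15 now [ 5.998e-01  0.000e+00  2.062e-01 -2.000e-04] F [-0.2  0.5 -0.3] gap 0.088
-> .575,-.358,.207,0 legs 2 dp each [-0.895 -0.063  0.   ] turn 0.0
```

Request:
carry_out([
  {"dp":[-0.895,-0.063,0],"turn":0},
  {"dp":[-0.895,-0.063,0],"turn":0},
  {"dp":[-0.895,-0.063,0],"turn":0},
  {"dp":[-0.895,-0.063,0],"turn":0},
  {"dp":[-0.895,-0.063,0],"turn":0},
], hand=0)

```text
clock: 0.65
eef_pos: [0.5865, -0.183, 0.206]
tcp_rot: [0.709, 0.705, -0.001, -0.0]
force: [0.3, 0.4, -0.7]
finger_gap: 0.0876
gripper_force: 0.0
```

Request:
carry_out([
  {"dp":[-0.895,-0.063,0],"turn":0},
  {"dp":[-0.895,-0.063,0],"turn":0},
  {"dp":[-0.895,-0.063,0],"turn":0},
  {"dp":[-0.895,-0.063,0],"turn":0},
  {"dp":[-0.895,-0.063,0],"turn":0},
  {"dp":[-0.895,-0.063,0],"turn":0},
])

```text
clock: 1.25
eef_pos: [0.575, -0.3573, 0.2064]
tcp_rot: [0.707, 0.707, 0.0, -0.001]
force: [0.2, 0.7, -0.3]
finger_gap: 0.0878
gripper_force: 0.0
```

```bash
python3 plan.py .575,-.358,.036,0; python3 - <<'E'
from h import *
c,p,d=grab('wrist'); cv2.imwrite('pics/w1.png',p[...,::-1]); np.savez('wrist1.npz',W=cloud(c,d),p=p,d=d); print(c['eye'])
from m import *
W=cloud(c,d).reshape(-1,3); print(hist(W,.004))
Q=W[(W[:,2]>.022)&(W[:,2]<.030)&(abs(W[:,0]-.575)<.04)&(abs(W[:,1]+.358)<.04)]; print(len(Q),rect(Q) if len(Q) else '')
E
```

```text
t 1.25 now [ 0.575  -0.3573  0.2064  0.0133] F [ 0.2  0.7 -0.3] gap 0.0878
-> .575,-.358,.036,0 legs 1 dp each [-0.004 -0.     0.852] turn -0.0
[ 0.57500224 -0.29073694  0.38490796]
[(-14, 20), (-10, 969), (-6, 2490), (-2, 77639), (2, 2959), (6, 2325), (10, 2354), (14, 2271), (18, 951), (22, 1402), (26, 69399), (30, 879), (34, 514), (38, 559), (42, 556), (46, 545), (50, 499), (54, 1234), (58, 889), (62, 816), (66, 1228), (70, 6160), (74, 1257)]
979 [ 576.3 -358.6   46.8   46.8  134. ]
```

Request:
carry_out([
  {"dp":[-0.002,0.003,0.25],"turn":0},
  {"dp":[-0.002,0.003,0.5],"turn":0},
  {"dp":[-0.002,0.003,0.7],"turn":0},
  {"dp":[-0.002,0.003,0.8],"turn":0},
  {"dp":[-0.002,0.003,0.86],"turn":0},
  {"dp":[-0.002,0.003,0.86],"turn":0},
  {"dp":[-0.002,0.003,0.86],"turn":0},
])

```text
clock: 2.0
eef_pos: [0.5765, -0.358, 0.037]
tcp_rot: [0.707, 0.708, 0.0, 0.001]
force: [-0.0, -0.2, 0.4]
finger_gap: 0.0877
gripper_force: 0.0
```

Request:
carry_out([
  {"dp":[0,0,0],"turn":0},
  {"dp":[0,0,0],"turn":0},
  {"dp":[0,0,0],"turn":0},
  {"dp":[0,0,0],"turn":0},
  {"dp":[0,0,0],"turn":0},
  {"dp":[0,0,0],"turn":0},
  {"dp":[0,0,0],"turn":0},
  {"dp":[0,0,0],"turn":0},
], hand=1)

```text
clock: 2.8
eef_pos: [0.5754, -0.3584, 0.035]
tcp_rot: [0.707, 0.707, -0.0, -0.0]
force: [-0.1, -0.5, 0.2]
finger_gap: 0.0272
gripper_force: 0.0
```

```bash
python3 - <<'E'
from h import *
c,p,d=grab('wrist'); c2,p2,d2=grab('side'); cv2.imwrite('pics/v1.png',np.hstack([cv2.resize(p[100:],(400,238)),cv2.resize(p2[300:460,280:550],(400,238))])[...,::-1]); print(robot.get_obs()['finger_gap'])
E
```

```text
0.019181820673212533
```

View pics/v1.png

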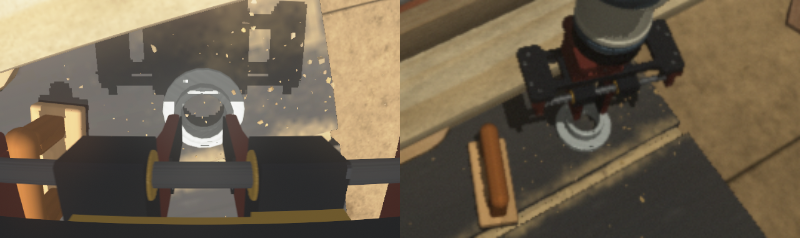

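```bash
python3 - <<'E'
from m import *
print(robot.finger_overhang)
for n in ['wrist','side','scene']:
    c,p,d=grab(n); W=cloud(c,d).reshape(-1,3)
    Q=W[(abs(W[:,0]-.575)<.06)&(abs(W[:,1]+.358)<.05)&(W[:,2]<.12)]; print(n,hist(Q,.004))
    T=Q[Q[:,2]>.03]
    for a in np.arange(.026,.06,.004):
        t=T[(T[:,2]>a)&(T[:,2]<a+.004)]
        if len(t): print('  ',round(a,3),len(t),(t.min(0)*1000).round(),(t.max(0)*1000).round())
print(robot.get_obs()['eef_pos'],robot.get_obs()['finger_gap'])
E
```

```text
0.022
wrist [(-2, 21778), (2, 478), (6, 1017), (10, 4171), (14, 301), (18, 299), (22, 739), (26, 1550), (50, 108), (54, 190), (58, 212), (62, 230), (66, 237), (70, 290), (74, 253), (78, 282), (82, 341), (86, 354), (90, 319), (94, 309), (98, 307), (102, 299), (106, 418), (110, 209), (114, 111), (118, 61)]
   0.05 108 [ 557. -369.   51.] [ 593. -348.   54.]
   0.054 190 [ 557. -360.   54.] [ 594. -347.   58.]
   0.058 212 [ 557. -369.   58.] [ 594. -347.   62.]
side [(-6, 608), (-2, 1109), (2, 123), (6, 295), (10, 161), (14, 35), (18, 40), (22, 107), (26, 51), (54, 18), (58, 17), (62, 21)]
   0.046 1 [ 565. -368.   50.] [ 565. -368.   50.]
   0.05 15 [ 559. -369.   50.] [ 591. -350.   54.]
   0.054 18 [ 558. -369.   54.] [ 590. -353.   58.]
   0.058 17 [ 558. -370.   58.] [ 592. -349.   62.]
scene [(-6, 165), (-2, 1098), (2, 269), (6, 145), (10, 216), (14, 50), (18, 32), (22, 73), (26, 60)]
   0.046 1 [ 589. -368.   48.] [ 589. -368.   48.]
   0.05 1 [ 583. -369.   51.] [ 583. -369.   51.]
   0.054 2 [ 582. -369.   55.] [ 585. -368.   55.]
   0.058 1 [ 586. -369.   58.] [ 586. -369.   58.]
[ 0.57543045 -0.35837826  0.03503495] 0.006936064028660208
```

```bash
python3 - <<'E'
from m import *
for n in ['wrist','side','scene']:
    W=np.load(n+'0.npz')['W'].reshape(-1,3)
    Q=W[(abs(W[:,0]-.6)<.075)&(abs(W[:,1])<.03)&(W[:,2]>.1)&(W[:,2]<.45)]
    if len(Q): print(n,np.sort(Q[:,2])[[0,3,10]].round(4)); h,e=np.histogram(Q[:,2],bins=np.arange(.1,.34,.01)); print(list(zip(e.round(2).tolist(),h.tolist())))
W=np.load('wrist1.npz')['W'].reshape(-1,3)
Q=W[(abs(W[:,0]-.575)<.075)&(abs(W[:,1]+.358)<.03)&(W[:,2]>.1)]; print('w1',np.sort(Q[:,2])[[0,3,10]].round(4))
E
```

```text
wrist [0.2215 0.2217 0.222 ]
[(0.1, 0), (0.11, 0), (0.12, 0), (0.13, 0), (0.14, 0), (0.15, 0), (0.16, 0), (0.17, 0), (0.18, 0), (0.19, 0), (0.2, 0), (0.21, 0), (0.22, 731), (0.23, 1123), (0.24, 1318), (0.25, 1419), (0.26, 1555), (0.27, 1848), (0.28, 1580), (0.29, 1732), (0.3, 2750), (0.31, 17402), (0.32, 21233)]
side [0.2206 0.2215 0.2239]
[(0.1, 0), (0.11, 0), (0.12, 0), (0.13, 0), (0.14, 0), (0.15, 0), (0.16, 0), (0.17, 0), (0.18, 0), (0.19, 0), (0.2, 0), (0.21, 0), (0.22, 49), (0.23, 62), (0.24, 61), (0.25, 64), (0.26, 67), (0.27, 72), (0.28, 51), (0.29, 20), (0.3, 27), (0.31, 233), (0.32, 291)]
scene [0.22   0.2219 0.224 ]
[(0.1, 0), (0.11, 0), (0.12, 0), (0.13, 0), (0.14, 0), (0.15, 0), (0.16, 0), (0.17, 0), (0.18, 0), (0.19, 0), (0.2, 0), (0.21, 0), (0.22, 61), (0.23, 97), (0.24, 91), (0.25, 87), (0.26, 99), (0.27, 88), (0.28, 40), (0.29, 32), (0.3, 33), (0.31, 164), (0.32, 242)]
w1 [0.2216 0.222  0.2224]
```

The fingertips actually stand about 15 mm behind the reported TCP: all three cameras give a tip z of about 0.050 at TCP z 0.035. The text says 22 mm ahead. I'll use tip = z_reported + 0.0145 from here on. I'm reopening and going lower.

Request:
carry_out([
  {"dp":[0,0,0],"turn":0},
  {"dp":[0,0,0],"turn":0},
  {"dp":[0,0,0],"turn":0},
  {"dp":[0,0,0],"turn":0},
  {"dp":[0,0,0],"turn":0},
  {"dp":[0,0,0],"turn":0},
  {"dp":[0,0,0],"turn":0},
  {"dp":[0,0,0],"turn":0},
  {"dp":[0,0,0],"turn":0},
  {"dp":[0,0,0],"turn":0},
  {"dp":[0,0,0.05],"turn":0},
  {"dp":[0,0,0.1],"turn":0},
  {"dp":[0,0,0.14],"turn":0},
  {"dp":[0,0,0.18],"turn":0},
  {"dp":[0,0,0.18],"turn":0},
  {"dp":[0,0,0.18],"turn":0},
], hand=0)

```text
clock: 4.65
eef_pos: [0.5753, -0.3583, -0.0014]
tcp_rot: [0.707, 0.707, -0.0, -0.0]
force: [0.2, 0.9, 0.3]
finger_gap: 0.0876
gripper_force: 0.0
```

Request:
carry_out([
  {"dp":[0,0,0],"turn":0},
  {"dp":[0,0,0],"turn":0},
  {"dp":[0,0,0],"turn":0},
  {"dp":[0,0,0],"turn":0},
  {"dp":[0,0,0],"turn":0},
  {"dp":[0,0,0],"turn":0},
  {"dp":[0,0,0],"turn":0},
  {"dp":[0,0,0],"turn":0},
], hand=1)

```text
clock: 5.45
eef_pos: [0.5756, -0.3585, -0.0008]
tcp_rot: [0.707, 0.707, 0.0, 0.0]
force: [1.0, 0.2, 0.3]
finger_gap: 0.0473
gripper_force: 30.0
```

Request:
carry_out([
  {"dp":[0,0,-0.1],"turn":0},
  {"dp":[0,0,-0.25],"turn":0},
  {"dp":[0,0,-0.5],"turn":0},
  {"dp":[0,0,-0.75],"turn":0},
  {"dp":[0,0,-0.95],"turn":0},
  {"dp":[0,0,-0.95],"turn":0},
])

```text
clock: 6.05
eef_pos: [0.5771, -0.3596, 0.1972]
tcp_rot: [0.707, 0.707, 0.001, 0.006]
force: [-0.0, -0.1, -2.8]
finger_gap: 0.0466
gripper_force: 30.0
```

Request:
carry_out([
  {"dp":[0.1,-0.008,0],"turn":0},
  {"dp":[0.28,-0.022,0],"turn":0},
  {"dp":[0.48,-0.038,0],"turn":0},
  {"dp":[0.68,-0.054,0],"turn":0},
  {"dp":[0.881,-0.071,0],"turn":0},
])

```text
clock: 6.55
eef_pos: [0.5599, -0.1805, 0.1856]
tcp_rot: [0.707, 0.707, -0.001, -0.002]
force: [0.5, 0.8, -3.2]
finger_gap: 0.0471
gripper_force: 30.0
```

Request:
carry_out([
  {"dp":[0.22,-0.018,0],"turn":0},
  {"dp":[0.44,-0.036,0],"turn":0},
  {"dp":[0.66,-0.054,0],"turn":0},
  {"dp":[0.881,-0.071,0],"turn":0},
])

```text
clock: 6.95
eef_pos: [0.5456, -0.0043, 0.186]
tcp_rot: [0.707, 0.707, -0.001, -0.002]
force: [0.5, -1.0, -3.4]
finger_gap: 0.0465
gripper_force: 30.0
```

Request:
carry_out([
  {"dp":[0.22,-0.018,0],"turn":0},
  {"dp":[0.44,-0.036,0],"turn":0},
  {"dp":[0.66,-0.054,0],"turn":0},
  {"dp":[0.881,-0.071,0],"turn":0},
])

```text
clock: 7.35
eef_pos: [0.5314, 0.1716, 0.186]
tcp_rot: [0.707, 0.707, -0.002, -0.001]
force: [0.8, 0.1, -3.8]
finger_gap: 0.0466
gripper_force: 30.0
```

Request:
carry_out([
  {"dp":[0.22,-0.018,0],"turn":0},
  {"dp":[0.44,-0.036,0],"turn":0},
  {"dp":[0.66,-0.054,0],"turn":0},
  {"dp":[0.78,-0.063,0],"turn":0},
  {"dp":[0.85,-0.068,0],"turn":0},
  {"dp":[0.881,-0.071,0],"turn":0},
  {"dp":[0.881,-0.071,0],"turn":0},
])

```text
clock: 8.05
eef_pos: [0.5184, 0.346, 0.1877]
tcp_rot: [0.707, 0.707, -0.001, -0.0]
force: [-0.5, -0.6, -3.8]
finger_gap: 0.0468
gripper_force: 30.0
```

```bash
python3 plan.py .5185,.346,.095,0 .5185,.346,.009,0; python3 - <<'E'
from m import *
c,p,d=grab('wrist'); cv2.imwrite('pics/w2.png',p[...,::-1]); W=cloud(c,d); np.savez('wrist2.npz',W=W,p=p,d=d); P=W.reshape(-1,3)
print(robot.get_obs()['eef_pos'])
r=lambda a:np.round(np.array(a)*1000,1)
for k,b in (('thick',(.46,.58,.28,.40)),('thin',(.33,.43,.25,.36))):
    Q=box(P,*b); print(k,hist(Q,.004)); w=Q[(Q[:,2]>.007)&(Q[:,2]<.0135)]; print(rect(w) if len(w) else '')
    for a,bb in ((.015,.035),(.035,.05),(.05,.06),(.058,.075)):
        t=Q[(Q[:,2]>a)&(Q[:,2]<bb)]; print('   post',len(t),r(t.mean(0)) if len(t) else '')
# held collar: flange underside points
G=P[(P[:,2]>.12)&(P[:,2]<.24)&(np.hypot(P[:,0]-.5185,P[:,1]-.346)<.05)]; print('held',hist(G-[0,0,.15],.004))
E
```

```text
t 8.05 now [ 0.5184  0.346   0.1877 -0.0059] F [-0.5 -0.6 -3.8] gap 0.0468
-> .5185,.346,.095,0 legs 1 dp each [-0.     0.     0.464] turn 0.0
-> .5185,.346,.009,0 legs 1 dp each [0.   0.   0.43] turn 0.0
[0.51874284 0.34540193 0.18828004]
thick [(-14, 25), (-10, 32), (-6, 49), (-2, 3662), (2, 161), (6, 917), (10, 4752), (14, 215), (18, 18), (22, 18), (26, 22), (30, 17), (34, 23), (38, 20), (42, 22), (46, 83), (50, 63), (54, 23)]
[513.1 360.2 116.2  88.3 115.9]
   post 178 [492.5 373.9  20.6]
   post 143 [519.5 357.4  44.9]
   post 86 [518.6 356.1  52.9]
   post 0 
thin [(-14, 29), (-10, 37), (-6, 49), (-2, 5951), (2, 197), (6, 952), (10, 3651), (14, 20), (18, 25), (22, 27), (26, 33), (30, 29), (34, 28), (38, 34), (42, 29), (46, 39), (50, 42), (54, 32), (58, 31), (62, 37)]
[377.2 299.4  69.1  68.2  17.9]
   post 137 [380.2 302.2  25.8]
   post 121 [379.9 301.8  43.1]
   post 94 [379.1 301.1  54.9]
   post 69 [378.1 300.2  62.2]
held [(38, 118), (42, 523), (46, 4786), (50, 1165), (54, 793), (58, 913), (62, 4169), (66, 583), (70, 350), (74, 392), (78, 381), (82, 417), (86, 427)]
```

View pics/w2.png

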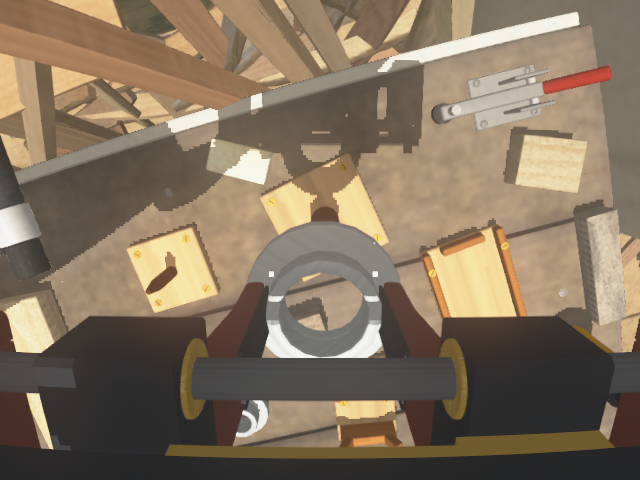

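Request:
carry_out([
  {"dp":[0.003,0.002,0.2],"turn":0},
  {"dp":[0.003,0.002,0.4],"turn":0},
  {"dp":[0.003,0.002,0.52],"turn":0},
  {"dp":[0.003,0.002,0.58],"turn":0},
  {"dp":[0.003,0.002,0.62],"turn":0},
  {"dp":[0.003,0.002,0.66],"turn":0},
  {"dp":[0.003,0.002,0.7],"turn":0},
  {"dp":[0.003,0.002,0.74],"turn":0},
  {"dp":[0.003,0.002,0.74],"turn":0},
])

```text
clock: 9.0
eef_pos: [0.5186, 0.3468, 0.04]
tcp_rot: [0.707, 0.707, -0.001, -0.0]
force: [-0.9, -0.1, -3.0]
finger_gap: 0.0466
gripper_force: 30.0
```

```bash
python3 - <<'E'
from m import *
print(robot.get_obs()['eef_pos'],robot.get_obs()['force'])
r=lambda a:np.round(np.array(a)*1000,1)
v=[]
for n in ['wrist','scene','side']:
    c,p,d=grab(n); W=cloud(c,d); P=W.reshape(-1,3)
    T=P[(abs(P[:,0]-.5185)<.011)&(abs(P[:,1]-.346)<.02)&(P[:,2]>.05)&(P[:,2]<.075)]; print(n,'post in bore',len(T),r(T.mean(0)) if len(T) else '')
    if n!='wrist': 
        K=np.array(c['camera_matrix']); q=att(c).T@(np.array([.5185,.346,.06])-c['eye']); u=(K@q/q[2])[:2].astype(int); v.append(cv2.resize(p[max(u[1]-50,0):u[1]+50,u[0]-65:u[0]+65],(390,300)))
    else: v.append(cv2.resize(p[140:440,120:510],(390,300)))
cv2.imwrite('pics/v2.png',np.hstack(v[:2])[...,::-1])
E
```

```text
[0.51859315 0.34675698 0.0399668 ] [-0.9381115  -0.13651574 -3.01225494]
wrist post in bore 3220 [518.8 344.6  59.8]
scene post in bore 79 [518.9 349.6  61.3]
side post in bore 88 [518.7 346.9  60.8]
```

View pics/v2.png

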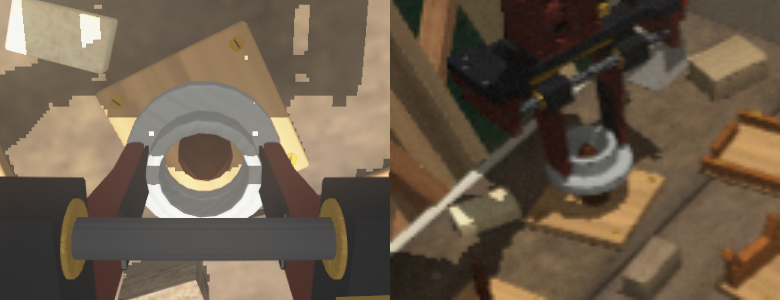

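The post stands inside the bore with clearance all round (about (205,155) in the left picture). I'm lowering it home and releasing.

Request:
carry_out([
  {"dp":[0,0,0.05],"turn":0},
  {"dp":[0,0,0.1],"turn":0},
  {"dp":[0,0,0.13],"turn":0},
  {"dp":[0,0,0.15],"turn":0},
  {"dp":[0,0,0.157],"turn":0},
  {"dp":[0,0,0.157],"turn":0},
])

```text
clock: 9.75
eef_pos: [0.519, 0.347, 0.0096]
tcp_rot: [0.707, 0.707, 0.0, 0.0]
force: [0.3, 0.3, -3.3]
finger_gap: 0.0471
gripper_force: 30.0
```

Request:
carry_out([
  {"dp":[0,0,0],"turn":0},
  {"dp":[0,0,0],"turn":0},
  {"dp":[0,0,0],"turn":0},
  {"dp":[0,0,0],"turn":0},
  {"dp":[0,0,0],"turn":0},
  {"dp":[0,0,0],"turn":0},
], hand=0)

```text
clock: 10.35
eef_pos: [0.5191, 0.347, 0.0098]
tcp_rot: [0.707, 0.707, 0.0, 0.0]
force: [-1.4, -0.4, -0.1]
finger_gap: 0.0875
gripper_force: 0.0
```

Request:
carry_out([
  {"dp":[0,0,-0.1],"turn":0},
  {"dp":[0,0,-0.3],"turn":0},
  {"dp":[0,0,-0.55],"turn":0},
  {"dp":[0,0,-0.8],"turn":0},
  {"dp":[0,0,-0.9],"turn":0},
  {"dp":[0,0,-0.9],"turn":0},
])

```text
clock: 10.95
eef_pos: [0.5205, 0.3479, 0.1951]
tcp_rot: [0.707, 0.707, 0.004, 0.001]
force: [0.8, 0.4, 0.5]
finger_gap: 0.0878
gripper_force: 0.0
```

```bash
python3 - <<'E'
from m import *
for n in ['wrist','scene','side']:
    c,p,d=grab(n); P=cloud(c,d).reshape(-1,3); Q=P[(np.hypot(P[:,0]-.5185,P[:,1]-.346)<.025)&(np.hypot(P[:,0]-.5185,P[:,1]-.346)>.0185)&(P[:,2]>.0)&(P[:,2]<.075)]
    print(n,len(Q),hist(Q,.003))
E
python3 plan.py .433,.145,.189,0
```

```text
wrist 1078 [(18, 47), (21, 43), (24, 21), (27, 19), (30, 17), (33, 241), (36, 686)]
scene 179 [(18, 20), (21, 20), (24, 20), (27, 20), (30, 24), (33, 37), (36, 28)]
side 145 [(18, 28), (21, 21), (24, 17), (30, 18), (33, 18), (36, 16)]
t 11.1 now [0.5185 0.3467 0.1873 0.0017] F [-0.4 -0.4  0.3] gap 0.0874
-> .433,.145,.189,0 legs 2 dp each [-0.504 -0.214 -0.004] turn -0.0
```

Request:
carry_out([
  {"dp":[-0.25,-0.107,0],"turn":0},
  {"dp":[-0.45,-0.2,0],"turn":0},
  {"dp":[-0.65,-0.28,0],"turn":0},
  {"dp":[-0.85,-0.37,0],"turn":0},
  {"dp":[-1,-0.43,0],"turn":0},
  {"dp":[-1,-0.43,0],"turn":0},
  {"dp":[-1,-0.43,0],"turn":0},
])

```text
clock: 11.8
eef_pos: [0.4325, 0.1466, 0.1877]
tcp_rot: [0.708, 0.707, -0.001, -0.001]
force: [0.0, -0.2, 0.0]
finger_gap: 0.0879
gripper_force: 0.0
```

```bash
python3 plan.py ; python3 - <<'E'
from m import *
c,p,d=grab('wrist'); cv2.imwrite('pics/w3.png',p[...,::-1]); W=cloud(c,d).reshape(-1,3); np.savez('wrist3.npz',W=cloud(c,d),p=p,d=d)
Q=W[(W[:,2]>.022)&(W[:,2]<.030)&(abs(W[:,0]-.433)<.03)&(abs(W[:,1]-.145)<.03)]; print(len(Q),rect(Q) if len(Q) else '')
Q=W[(W[:,2]>.006)&(W[:,2]<.030)&(abs(W[:,0]-.433)<.04)&(abs(W[:,1]-.145)<.04)]; print(len(Q),rect(Q) if len(Q) else '',np.percentile(Q[:,2],97))
Q=W[(W[:,2]>.006)&(W[:,2]<.016)&(abs(W[:,0]-.43)<.1)&(abs(W[:,1]-.02)<.06)]; print('wrench',len(Q),rect(Q) if len(Q) else '')
E
```

```text
t 11.8 now [0.4325 0.1466 0.1877 0.0787] F [ 0.  -0.2  0. ] gap 0.0879
730 [435.1 145.6  33.2  32.6  90.1]
2199 [435.2 145.9  50.9  50.2  89.3] 0.027534302538233434
wrench 1624 [438.5  13.7 151.1  23.6  11.2]
```

Request:
carry_out([
  {"dp":[-0.006,0.007,0.24],"turn":0},
  {"dp":[-0.006,0.007,0.48],"turn":0},
  {"dp":[-0.006,0.007,0.7],"turn":0},
  {"dp":[-0.006,0.007,0.82],"turn":0},
  {"dp":[-0.006,0.007,0.9],"turn":0},
  {"dp":[-0.006,0.007,0.953],"turn":0},
  {"dp":[-0.006,0.007,0.953],"turn":0},
  {"dp":[-0.006,0.007,0.953],"turn":0},
])

```text
clock: 12.65
eef_pos: [0.4347, 0.1463, -0.0006]
tcp_rot: [0.707, 0.707, 0.0, -0.0]
force: [0.1, -0.2, -0.9]
finger_gap: 0.0878
gripper_force: 0.0
```

Request:
carry_out([
  {"dp":[0,0,0],"turn":0},
  {"dp":[0,0,0],"turn":0},
  {"dp":[0,0,0],"turn":0},
  {"dp":[0,0,0],"turn":0},
  {"dp":[0,0,0],"turn":0},
  {"dp":[0,0,0],"turn":0},
  {"dp":[0,0,0],"turn":0},
  {"dp":[0,0,0],"turn":0},
  {"dp":[0,0,0],"turn":0},
], hand=1)

```text
clock: 13.55
eef_pos: [0.4345, 0.1458, -0.001]
tcp_rot: [0.707, 0.707, 0.0, 0.0]
force: [-0.0, -1.3, 0.0]
finger_gap: 0.0329
gripper_force: 30.0
```

Request:
carry_out([
  {"dp":[0,0,-0.1],"turn":0},
  {"dp":[0,0,-0.25],"turn":0},
  {"dp":[0,0,-0.5],"turn":0},
  {"dp":[0,0,-0.75],"turn":0},
  {"dp":[0.1,-0.037,-0.95],"turn":0},
  {"dp":[0.3,-0.112,-0.95],"turn":0},
  {"dp":[0.5,-0.186,-0.95],"turn":0},
  {"dp":[0.68,-0.25,-0.95],"turn":0},
  {"dp":[0.77,-0.286,-0.95],"turn":0},
  {"dp":[0.77,-0.286,-0.95],"turn":0},
  {"dp":[0.77,-0.286,-0.95],"turn":0},
])

```text
clock: 14.65
eef_pos: [0.3771, 0.2996, 0.1885]
tcp_rot: [0.707, 0.707, -0.001, 0.0]
force: [-1.2, 0.7, -1.6]
finger_gap: 0.033
gripper_force: 30.0
```

Request:
carry_out([
  {"dp":[0,0,0.2],"turn":0},
  {"dp":[0,0,0.4],"turn":0},
  {"dp":[0,0,0.52],"turn":0},
  {"dp":[0,0,0.56],"turn":0},
  {"dp":[0,0,0.6],"turn":0},
  {"dp":[0,0,0.64],"turn":0},
  {"dp":[0,0,0.68],"turn":0},
  {"dp":[0,0,0.72],"turn":0},
  {"dp":[0,0,0.74],"turn":0},
  {"dp":[0,0,0.74],"turn":0},
])

```text
clock: 15.65
eef_pos: [0.3769, 0.2997, 0.0404]
tcp_rot: [0.707, 0.707, -0.0, -0.0]
force: [-0.2, 0.5, -2.1]
finger_gap: 0.033
gripper_force: 30.0
```

```bash
python3 - <<'E'
from m import *
print(robot.get_obs()['eef_pos'],robot.get_obs()['force'])
r=lambda a:np.round(np.array(a)*1000,1)
v=[]
for n in ['wrist','scene','side']:
    c,p,d=grab(n); W=cloud(c,d); P=W.reshape(-1,3)
    T=P[(np.hypot(P[:,0]-.377,P[:,1]-.2995)<.012)&(P[:,2]>.05)&(P[:,2]<.072)]; print(n,'post',len(T),r(T.mean(0)) if len(T) else '')
    H=P[(np.hypot(P[:,0]-.377,P[:,1]-.2995)<.03)&(P[:,2]>.063)&(P[:,2]<.072)&(np.hypot(P[:,0]-.377,P[:,1]-.2995)>.008)]; print('  hub top',len(H),rect(H) if len(H)>4 else '')
    if n=='wrist': v.append(cv2.resize(p[140:440,120:510],(390,300)))
cv2.imwrite('pics/v3.png',v[0][...,::-1])
E
```

```text
[0.37691101 0.29966449 0.0404304 ] [-0.17975915  0.4714153  -2.07674195]
wrist post 1850 [377.1 295.4  61. ]
  hub top 3815 [379.4 300.5  49.1  33.5  15. ]
scene post 35 [381.  303.6  62.7]
  hub top 127 [374.4 299.5  50.3  36.1   8.9]
side post 28 [376.2 304.1  62.7]
  hub top 104 [377.1 298.3  49.8  32.4   7.1]
```

View pics/v3.png

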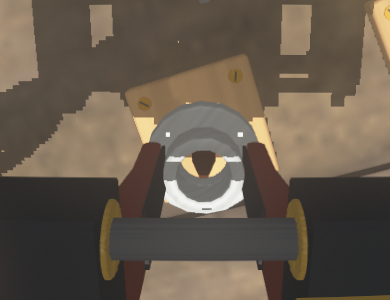

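The thin post (about (203,163)) is inside the bore. I'm lowering the collar home and releasing.

Request:
carry_out([
  {"dp":[0,0,0.05],"turn":0},
  {"dp":[0,0,0.1],"turn":0},
  {"dp":[0,0,0.13],"turn":0},
  {"dp":[0,0,0.15],"turn":0},
  {"dp":[0,0,0.157],"turn":0},
  {"dp":[0,0,0.157],"turn":0},
])

```text
clock: 16.4
eef_pos: [0.3772, 0.2998, 0.0095]
tcp_rot: [0.707, 0.707, -0.0, -0.0]
force: [-0.2, -0.0, -1.9]
finger_gap: 0.0331
gripper_force: 30.0
```

Request:
carry_out([
  {"dp":[0,0,0],"turn":0},
  {"dp":[0,0,0],"turn":0},
  {"dp":[0,0,0],"turn":0},
  {"dp":[0,0,0],"turn":0},
  {"dp":[0,0,0],"turn":0},
  {"dp":[0,0,0],"turn":0},
  {"dp":[0,0,0],"turn":0},
], hand=0)

```text
clock: 17.1
eef_pos: [0.3772, 0.2998, 0.0096]
tcp_rot: [0.707, 0.707, 0.0, -0.0]
force: [-1.1, -0.6, -0.6]
finger_gap: 0.0849
gripper_force: 0.0
```

Request:
carry_out([
  {"dp":[0,0,-0.1],"turn":0},
  {"dp":[0,0,-0.3],"turn":0},
  {"dp":[0,0,-0.55],"turn":0},
  {"dp":[0,0,-0.8],"turn":0},
  {"dp":[0,0,-0.9],"turn":0},
  {"dp":[0,0,-0.9],"turn":0},
  {"dp":[0,0,-0.9],"turn":0},
])

```text
clock: 17.8
eef_pos: [0.3772, 0.2997, 0.1888]
tcp_rot: [0.707, 0.707, -0.0, -0.0]
force: [0.8, 0.9, -0.6]
finger_gap: 0.0877
gripper_force: 0.0
```

```bash
python3 - <<'E'
from m import *
for n in ['wrist','side']:
    c,p,d=grab(n); P=cloud(c,d).reshape(-1,3); q=np.hypot(P[:,0]-.377,P[:,1]-.2995); Q=P[(q<.018)&(q>.008)&(P[:,2]>.0)&(P[:,2]<.075)]
    print(n,len(Q),hist(Q,.003))
E
python3 plan.py from:.3770,.2994,.1897,0 .44,.0107,.1897,0
```

```text
wrist 1090 [(9, 72), (18, 81), (21, 52), (24, 35), (27, 34), (30, 42), (33, 208), (36, 536)]
side 137 [(21, 16), (24, 17), (30, 17), (33, 24), (36, 31)]
t 17.9 now [0.3765 0.2993 0.1871 0.0008] F [-0.4  0.6 -0.8] gap 0.0879
-> .44,.0107,.1897,0 legs 2 dp each [-0.722  0.158  0.   ] turn 0.0
```

Request:
carry_out([
  {"dp":[-0.25,0.055,0],"turn":0},
  {"dp":[-0.5,0.11,0],"turn":0},
  {"dp":[-0.722,0.158,0],"turn":0},
  {"dp":[-0.722,0.158,0],"turn":0},
])

```text
clock: 18.3
eef_pos: [0.4091, 0.1506, 0.1875]
tcp_rot: [0.71, 0.705, -0.002, 0.0]
force: [-0.1, 0.3, 0.1]
finger_gap: 0.0873
gripper_force: 0.0
```

Request:
carry_out([
  {"dp":[-0.25,0.055,0],"turn":0},
  {"dp":[-0.5,0.11,0],"turn":0},
  {"dp":[-0.65,0.142,0],"turn":0},
  {"dp":[-0.722,0.158,0],"turn":0},
  {"dp":[-0.722,0.158,0],"turn":0},
  {"dp":[-0.722,0.158,0],"turn":0},
])

```text
clock: 18.9
eef_pos: [0.4399, 0.0118, 0.1883]
tcp_rot: [0.707, 0.707, -0.001, -0.001]
force: [-0.5, -0.4, -0.4]
finger_gap: 0.0876
gripper_force: 0.0
```

```bash
python3 - <<'E'
from m import *
c,p,d=grab('wrist'); W=cloud(c,d); np.savez('wrist4.npz',W=W,p=p,d=d)
hsv=cv2.cvtColor(p,cv2.COLOR_RGB2HSV)
P=W.reshape(-1,3); print(robot.get_obs()['eef_pos'])
Q=P[(P[:,2]>.006)&(P[:,2]<.016)&(P[:,0]>.33)&(P[:,0]<.54)&(P[:,1]>-.03)&(P[:,1]<.08)]
a=np.radians(14.5); d=np.array([np.cos(a),np.sin(a)]); o=np.array([.44,.0107])
s=(Q[:,:2]-o)@d; e=(Q[:,:2]-o)@np.array([-d[1],d[0]]); m=abs(e)<.028; s,e,Q=s[m],e[m],Q[m]
for x in np.arange(-.1,.09,.01):
    k=(s>=x)&(s<x+.01)
    if k.sum()>5: print(round(x,3),k.sum(),(np.percentile(e[k],[2,98])*1000).round(1))
print('ends',(np.percentile(s,[.3,99.7])*1000).round(1))
im,z=ortho(W,p,.3,.6,-.06,.2,.0005); cv2.imwrite('pics/w4.png',im[...,::-1])
E
```

```text
[0.44003165 0.01212793 0.18866433]
-0.1 22 [-17.   17.1]
-0.09 362 [-19.6  18.1]
-0.08 461 [-20.1  17.9]
-0.07 461 [-19.8  17.4]
-0.06 406 [-17.6  15.6]
-0.05 272 [-12.2   9.4]
-0.04 268 [-11.8   9.3]
-0.03 264 [-11.6   9.4]
-0.02 271 [-11.4   9.4]
-0.01 270 [-11.4   9.5]
-0.0 272 [-11.8   9.5]
0.01 276 [-11.5   9.6]
0.02 276 [-11.3   9.7]
0.03 273 [-11.3   9.6]
0.04 276 [-11.4   9.7]
0.05 283 [-11.3   9.8]
0.06 276 [-10.9   9.9]
0.07 103 [-10.8   9.9]
ends [-90.3  99.9]
```

View pics/w4.png

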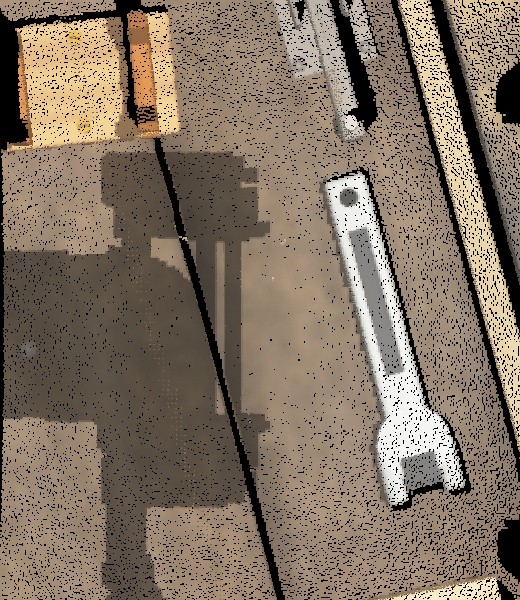

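Request:
carry_out([
  {"dp":[-0.004,-0.002,0],"turn":0.09},
  {"dp":[-0.004,-0.002,0],"turn":0.18},
  {"dp":[-0.004,-0.002,0],"turn":0.27},
  {"dp":[-0.004,-0.002,0],"turn":0.36},
  {"dp":[-0.004,-0.002,0],"turn":0.45},
  {"dp":[-0.004,-0.002,0.1],"turn":0.54},
  {"dp":[-0.004,-0.002,0.25],"turn":0.63},
  {"dp":[-0.004,-0.002,0.4],"turn":0.72},
  {"dp":[-0.004,-0.002,0.55],"turn":0.8},
  {"dp":[-0.004,-0.002,0.65],"turn":0.833},
  {"dp":[-0.004,-0.002,0.7],"turn":0.833},
  {"dp":[-0.004,-0.002,0.7],"turn":0.833},
], hand=0.55)

```text
clock: 20.15
eef_pos: [0.439, 0.0113, 0.0482]
tcp_rot: [0.991, 0.132, -0.001, -0.0]
force: [-0.5, 0.5, 0.8]
finger_gap: 0.0394
gripper_force: 0.0
```

```bash
python3 - <<'E'
from m import *
P=np.load('wrist4.npz')['W'].reshape(-1,3)
for y in (-.02,-.025,-.03,-.035,-.04,-.045,-.05,-.06):
    Q=P[(abs(P[:,0]-.45)<.005)&(abs(P[:,1]-y)<.003)]; print(y,len(Q),np.nanmedian(Q[:,2]).round(4) if len(Q) else '')
E
python3 plan.py
```

```text
-0.02 64 -0.0003
-0.025 62 -0.0004
-0.03 60 -0.0003
-0.035 40 -0.0007
-0.04 63 -0.0029
-0.045 58 -0.0021
-0.05 58 -0.002
-0.06 54 -0.01
t 20.15 now [4.39000e-01 1.13000e-02 4.82000e-02 7.47829e+01] F [-0.5  0.5  0.8] gap 0.0394
```

Request:
carry_out([
  {"dp":[0,0,0.1],"turn":0},
  {"dp":[0,0,0.18],"turn":0},
  {"dp":[0,0,0.24],"turn":0},
  {"dp":[0,0,0.28],"turn":0},
  {"dp":[0,0,0.305],"turn":0},
  {"dp":[0,0,0.305],"turn":0},
  {"dp":[0,0,0.305],"turn":0},
])

```text
clock: 20.85
eef_pos: [0.4404, 0.0102, -0.0107]
tcp_rot: [0.991, 0.131, 0.0, 0.0]
force: [-0.3, -0.4, 0.3]
finger_gap: 0.0393
gripper_force: 0.0
```

Request:
carry_out([
  {"dp":[0,0,0],"turn":0},
  {"dp":[0,0,0],"turn":0},
  {"dp":[0,0,0],"turn":0},
  {"dp":[0,0,0],"turn":0},
  {"dp":[0,0,0],"turn":0},
  {"dp":[0,0,0],"turn":0},
], hand=1)

```text
clock: 21.45
eef_pos: [0.4403, 0.0101, -0.0109]
tcp_rot: [0.991, 0.131, 0.0, 0.0]
force: [-0.5, 1.5, 3.0]
finger_gap: 0.0217
gripper_force: 30.0
```

Request:
carry_out([
  {"dp":[0,0,-0.05],"turn":0},
  {"dp":[0,0,-0.15],"turn":0},
  {"dp":[0,0,-0.35],"turn":0},
  {"dp":[0,0,-0.55],"turn":0},
  {"dp":[0,0,-0.75],"turn":0},
  {"dp":[0,0,-0.95],"turn":0},
  {"dp":[0,0,-0.95],"turn":0},
])

```text
clock: 22.15
eef_pos: [0.4421, 0.0101, 0.1854]
tcp_rot: [0.991, 0.131, 0.005, 0.001]
force: [0.2, 0.3, -1.1]
finger_gap: 0.0214
gripper_force: 30.0
```

```bash
python3 - <<'E'
from m import *
from scipy.cluster.vq import kmeans2
r=lambda a:np.round(np.array(a)*1000,1)
for i in (0,3,4):
    P=np.load(f'wrist{i}.npz')['W'].reshape(-1,3); Q=box(P,.50,.62,.10,.23); w=Q[(Q[:,2]>.038)&(Q[:,2]<.06)]
    if len(w)<20: print(i,len(w)); continue
    c,l=kmeans2(w,4,seed=3,minit='++'); print(i,r(c).tolist(),np.bincount(l),r(c.mean(0)))
E
python3 plan.py from:.44,.0102,.1787,75 .5573,.1607,.1787,-5.2
```

```text
0 [[541.5, 125.4, 41.1], [590.1, 130.9, 45.1], [536.1, 125.5, 45.2], [584.3, 129.7, 41.3]] [ 85 148 131  66] [563.  127.9  43.2]
3 [[587.1, 132.1, 43.4], [529.6, 190.1, 44.3], [580.0, 195.4, 43.2], [536.7, 126.8, 44.1]] [205 158 213 177] [558.4 161.1  43.7]
4 [[584.0, 131.1, 41.2], [531.0, 184.8, 42.0], [536.1, 125.8, 44.5], [589.3, 131.4, 45.3]] [108  42 188 140] [560.1 143.3  43.2]
t 22.15 now [4.42100e-01 1.01000e-02 1.85400e-01 7.49628e+01] F [ 0.2  0.3 -1.1] gap 0.0214
-> .5573,.1607,.1787,-5.2 legs 1 dp each [ 0.761 -0.575  0.   ] turn -0.891
```

Request:
carry_out([
  {"dp":[0.08,-0.06,0],"turn":-0.09},
  {"dp":[0.2,-0.15,0],"turn":-0.18},
  {"dp":[0.32,-0.24,0],"turn":-0.27},
  {"dp":[0.44,-0.33,0],"turn":-0.36},
  {"dp":[0.56,-0.42,0],"turn":-0.45},
  {"dp":[0.66,-0.5,0],"turn":-0.54},
  {"dp":[0.73,-0.55,0],"turn":-0.63},
  {"dp":[0.764,-0.575,0],"turn":-0.72},
  {"dp":[0.764,-0.575,0],"turn":-0.81},
  {"dp":[0.764,-0.575,0],"turn":-0.87},
  {"dp":[0.764,-0.575,0],"turn":-0.895},
  {"dp":[0.764,-0.575,0],"turn":-0.895},
  {"dp":[0.764,-0.575,0],"turn":-0.895},
])

```text
clock: 23.45
eef_pos: [0.5573, 0.1608, 0.1776]
tcp_rot: [0.672, 0.74, -0.001, -0.001]
force: [-0.6, -0.1, -1.4]
finger_gap: 0.0213
gripper_force: 30.0
```

```bash
python3 plan.py; python3 - <<'E'
from m import *
c,p,d=grab('wrist'); W=cloud(c,d); np.savez('wrist5.npz',W=W,p=p,d=d); P=W.reshape(-1,3)
# held wrench points
Q=P[(P[:,2]>.17)&(P[:,2]<.225)&(abs(P[:,0]-.558)<.03)&(abs(P[:,1]-.161)<.12)]
print(hist(Q-[0,0,.1],.004))
w=Q[(Q[:,1]>.18)|(Q[:,1]<.12)]
for y in np.arange(.05,.27,.02):
    k=Q[(abs(Q[:,1]-y)<.008)]
    if len(k)>20: print(round(y,3),len(k),(np.percentile(k[:,0],[3,97])*1000).round(1),(np.percentile(k[:,2],[10,50,90])*1000).round(1))
cv2.imwrite('pics/w5.png',p[...,::-1])
E
```

```text
t 23.45 now [ 0.5573  0.1608  0.1776 -5.5118] F [-0.6 -0.1 -1.4] gap 0.0213
[(90, 123), (94, 1472), (98, 14624), (102, 241), (106, 250), (110, 257), (114, 286), (118, 257), (122, 237)]
0.09 899 [544.7 582.2] [198.  198.9 199.6]
0.11 1978 [547.  578.6] [196.9 198.9 199.7]
0.15 1916 [547.2 568.8] [198.1 199.2 200.6]
0.17 3498 [538.  574.4] [198.3 200.  219.3]
0.19 2131 [544.3 564.8] [198.3 199.4 200.4]
0.21 2337 [542.2 562.9] [198.3 199.3 200.2]
0.23 1848 [541.  561.2] [197.9 199.3 200.3]
```

View pics/w5.png

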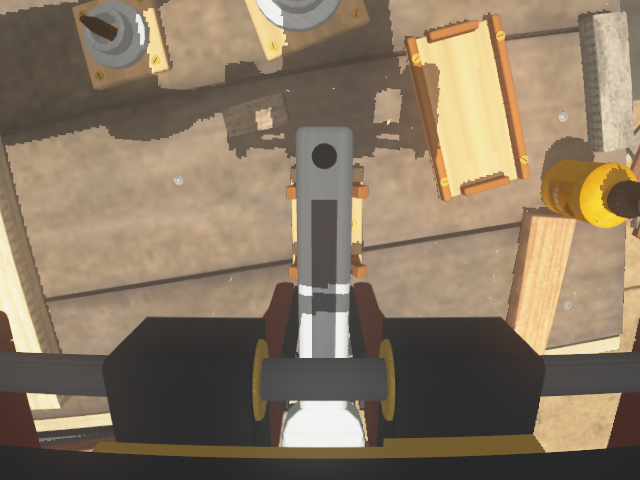

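Request:
carry_out([
  {"dp":[0,0.005,0.2],"turn":0},
  {"dp":[0,0.005,0.4],"turn":0},
  {"dp":[0,0.005,0.55],"turn":0},
  {"dp":[0,0.005,0.62],"turn":0},
  {"dp":[0,0.005,0.66],"turn":0},
  {"dp":[0,0.005,0.7],"turn":0},
  {"dp":[0,0.005,0.73],"turn":0},
  {"dp":[0,0.005,0.75],"turn":0},
  {"dp":[0,0.005,0.75],"turn":0},
])

```text
clock: 24.4
eef_pos: [0.5589, 0.161, 0.0288]
tcp_rot: [0.672, 0.741, 0.0, 0.0]
force: [0.1, 0.1, -1.9]
finger_gap: 0.0214
gripper_force: 30.0
```

Request:
carry_out([
  {"dp":[0,0,0.02],"turn":0},
  {"dp":[0,0,0.035],"turn":0},
  {"dp":[0,0,0.045],"turn":0},
  {"dp":[0,0,0.045],"turn":0},
])

```text
clock: 24.8
eef_pos: [0.5587, 0.161, 0.0194]
tcp_rot: [0.672, 0.741, -0.0, -0.0]
force: [0.9, -0.3, -1.8]
finger_gap: 0.0215
gripper_force: 30.0
```

```bash
python3 - <<'E'
from m import *
o=robot.get_obs();print(o['eef_pos'],o['force'])
v=[]
for n in ['wrist','side','scene']:
    c,p,d=grab(n)
    P=cloud(c,d).reshape(-1,3); Q=P[(P[:,2]>.025)&(P[:,2]<.06)&(abs(P[:,0]-.558)<.045)&(abs(P[:,1]-.161)<.12)]
    print(n)
    for y in (.128,.193,.22): 
        k=Q[abs(Q[:,1]-y)<.005]
        if len(k)>5: print('  ',y,len(k),'x',(np.percentile(k[:,0],[2,98])*1000).round(1),'z',(np.percentile(k[:,2],[10,50,90])*1000).round(1))
    if n=='wrist': v.append(cv2.resize(p[100:400,125:515],(390,300)))
    else:
        K=np.array(c['camera_matrix']); q=att(c).T@(np.array([.557,.161,.04])-c['eye']); u=(K@q/q[2])[:2].astype(int); v.append(cv2.resize(p[u[1]-50:u[1]+50,u[0]-65:u[0]+65],(390,300),interpolation=cv2.INTER_CUBIC))
cv2.imwrite('pics/v5.png',np.hstack(v[:2])[...,::-1])
E
```

```text
[0.55866862 0.16097773 0.01937178] [ 0.92240316 -0.26337939 -1.76555966]
wrist
   0.128 20 x [548.2 549.6] z [26.2 28.8 29.9]
   0.193 3571 x [526.7 586.1] z [30.9 41.1 45.5]
   0.22 1524 x [542.4 563.5] z [40.1 41.2 42.1]
side
   0.128 105 x [532.6 591.1] z [28.1 37.6 44.4]
   0.193 36 x [524.6 571.9] z [28.9 38.3 43.6]
scene
   0.128 102 x [531.7 589.7] z [28.9 39.6 44.1]
   0.193 40 x [523.6 582.8] z [27.4 38.  43.5]
```

View pics/v5.png

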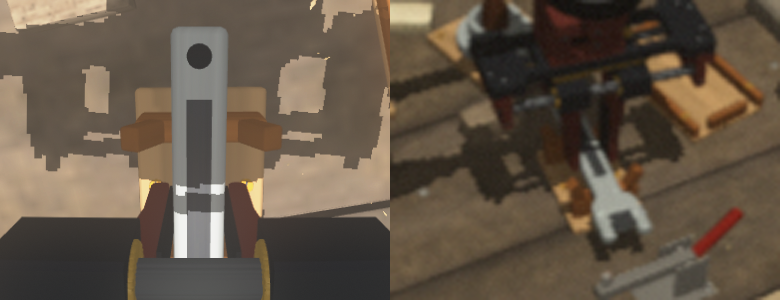

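The wrench lies between the cheeks and about centred (saddle at x 556.4, wrench at x 555.6). Its top is at 41 mm, so it is practically on the notch floor. Releasing.

Request:
carry_out([
  {"dp":[0,0,0.004],"turn":0},
  {"dp":[0,0,0.005],"turn":0},
])

```text
clock: 25.15
eef_pos: [0.5589, 0.161, 0.0191]
tcp_rot: [0.672, 0.741, 0.0, 0.0]
force: [-0.4, 0.4, 0.7]
finger_gap: 0.0216
gripper_force: 30.0
```

Request:
carry_out([
  {"dp":[0,0,0],"turn":0},
  {"dp":[0,0,0],"turn":0},
  {"dp":[0,0,0],"turn":0},
  {"dp":[0,0,0],"turn":0},
  {"dp":[0,0,0],"turn":0},
  {"dp":[0,0,0],"turn":0},
], hand=0.4)

```text
clock: 25.75
eef_pos: [0.5588, 0.161, 0.0186]
tcp_rot: [0.672, 0.741, -0.0, -0.0]
force: [1.0, -0.4, 0.4]
finger_gap: 0.0528
gripper_force: 0.0
```

Request:
carry_out([
  {"dp":[0,0,-0.1],"turn":0},
  {"dp":[0,0,-0.3],"turn":0},
  {"dp":[0,0,-0.55],"turn":0},
  {"dp":[0,0,-0.8],"turn":0},
  {"dp":[0,0,-0.9],"turn":0},
  {"dp":[0,0,-0.9],"turn":0},
  {"dp":[0,0,-0.9],"turn":0},
])

```text
clock: 26.45
eef_pos: [0.5587, 0.161, 0.1978]
tcp_rot: [0.672, 0.741, -0.0, -0.0]
force: [-0.7, 1.3, 0.0]
finger_gap: 0.0529
gripper_force: 0.0
```

```bash
python3 - <<'E'
from m import *
for n in ['wrist','side']:
    c,p,d=grab(n); P=cloud(c,d).reshape(-1,3); Q=P[(P[:,2]>.02)&(P[:,2]<.06)&(abs(P[:,0]-.558)<.03)&(abs(P[:,1]-.161)<.12)]
    for y in np.arange(.07,.26,.02):
        k=Q[abs(Q[:,1]-y)<.006]
        if len(k)>5: print(n,round(y,3),len(k),'x',(np.percentile(k[:,0],[2,98])*1000).round(1),'z',(np.percentile(k[:,2],[10,50,90])*1000).round(1))
    print('y range',(np.percentile(Q[abs(Q[:,2]-.04)<.003][:,1],[.5,99.5])*1000).round(1))
E
python3 plan.py from:.5584,.1610,.1987,-5.55 .445,-.4027,.1987,-5.2 
```

```text
wrist 0.07 128 x [547.9 585.9] z [38.8 40.1 41.2]
wrist 0.09 555 x [546.9 584.5] z [39.7 40.7 41.7]
wrist 0.11 436 x [549.1 580.4] z [39.2 40.6 41.6]
wrist 0.13 882 x [534.1 587. ] z [29.4 39.9 44.4]
wrist 0.15 359 x [549.1 570.3] z [39.4 40.9 41.9]
wrist 0.17 369 x [547.2 568.2] z [39.4 40.8 42. ]
wrist 0.19 873 x [529.2 585.4] z [31.  40.7 45.6]
wrist 0.21 404 x [543.6 564.8] z [39.5 40.7 41.7]
wrist 0.23 367 x [542.  562.7] z [39.2 40.5 41.7]
y range [ 72.2 233.9]
side 0.07 36 x [546.7 584.4] z [33.  38.2 42.1]
side 0.09 65 x [544.8 582.1] z [37.1 39.7 42.2]
side 0.11 45 x [549.5 579.2] z [37.5 39.9 41.7]
side 0.13 109 x [533.1 587.6] z [24.5 38.2 43.8]
side 0.15 29 x [547.4 567.2] z [38.1 40.3 42.4]
side 0.17 31 x [545.9 565.5] z [36.3 39.5 42.3]
side 0.19 119 x [528.7 583.6] z [23.4 35.6 43.4]
side 0.21 37 x [541.3 563.8] z [37.  39.5 41.8]
side 0.23 25 x [540.9 560.6] z [37.3 39.8 42.4]
y range [ 70.5 233.7]
t 26.55 now [ 0.5579  0.1608  0.1958 -5.5792] F [-0.8 -0.5 -0.9] gap 0.0525
-> .445,-.4027,.1987,-5.2 legs 3 dp each [-0.917 -0.279  0.   ] turn 0.004
```

Request:
carry_out([
  {"dp":[-0.22,-0.067,0],"turn":0},
  {"dp":[-0.46,-0.14,0],"turn":0},
  {"dp":[-0.7,-0.213,0],"turn":0},
  {"dp":[-0.917,-0.279,0],"turn":0},
  {"dp":[-0.917,-0.279,0],"turn":0},
])

```text
clock: 27.05
eef_pos: [0.5194, -0.0316, 0.1963]
tcp_rot: [0.674, 0.739, -0.002, -0.001]
force: [0.6, 0.7, 0.4]
finger_gap: 0.0529
gripper_force: 0.0
```

Request:
carry_out([
  {"dp":[-0.22,-0.067,0],"turn":0},
  {"dp":[-0.46,-0.14,0],"turn":0},
  {"dp":[-0.7,-0.213,0],"turn":0},
  {"dp":[-0.917,-0.279,0],"turn":0},
  {"dp":[-0.917,-0.279,0],"turn":0},
])

```text
clock: 27.55
eef_pos: [0.4817, -0.2185, 0.196]
tcp_rot: [0.674, 0.739, -0.001, -0.002]
force: [-0.3, 1.4, -1.3]
finger_gap: 0.0526
gripper_force: 0.0
```

Request:
carry_out([
  {"dp":[-0.22,-0.067,0],"turn":0.05},
  {"dp":[-0.46,-0.14,0],"turn":0.117},
  {"dp":[-0.7,-0.213,0],"turn":0.117},
  {"dp":[-0.85,-0.259,0],"turn":0.117},
  {"dp":[-0.917,-0.279,0],"turn":0.117},
  {"dp":[-0.917,-0.279,0],"turn":0.117},
  {"dp":[-0.917,-0.279,0],"turn":0.117},
])

```text
clock: 28.25
eef_pos: [0.4465, -0.4012, 0.198]
tcp_rot: [0.737, 0.676, 0.0, -0.001]
force: [-0.3, 0.6, -0.4]
finger_gap: 0.0526
gripper_force: 0.0
```

```bash
python3 plan.py; python3 - <<'E'
from m import *
c,p,d=grab('wrist'); W=cloud(c,d); np.savez('wrist6.npz',W=W,p=p,d=d); P=W.reshape(-1,3)
Q=box(P,.38,.51,-.48,-.32); print(hist(Q,.004)); w=Q[Q[:,2]>.064]; print('bar',rect(w),np.percentile(w[:,2],[50,95])); w=Q[(Q[:,2]>.0125)&(Q[:,2]<.022)]; print('sole',rect(w))
Q=box(np.load('wrist5.npz')['W'].reshape(-1,3),.58,.75,.18,.36); w=Q[(Q[:,2]>.014)&(Q[:,2]<.022)]; print('tray w5',rect(w))
Q=box(np.load('wrist2.npz')['W'].reshape(-1,3),.58,.75,.18,.36); w=Q[(Q[:,2]>.014)&(Q[:,2]<.022)]; print('tray w2',rect(w))
E
```

```text
t 28.25 now [ 0.4465 -0.4012  0.198   4.8761] F [-0.3  0.6 -0.4] gap 0.0526
[(-10, 404), (-6, 916), (-2, 14508), (2, 653), (6, 202), (10, 47), (14, 2364), (18, 393), (22, 18), (26, 372), (58, 20), (62, 420), (66, 1239), (70, 1635)]
bar [ 446.  -405.7   99.9   21.3   84.7] [0.07013138 0.07237377]
sole [ 441.1 -389.   145.6   80.   107.4]
tray w5 [674.7 265.4 170.7 153.6 172.8]
tray w2 [658.8 286.8  93.1  76.3 112. ]
```

Request:
carry_out([
  {"dp":[-0.006,0.003,0.24],"turn":0},
  {"dp":[-0.006,0.003,0.48],"turn":0},
  {"dp":[-0.006,0.003,0.65],"turn":0},
  {"dp":[-0.006,0.003,0.77],"turn":0},
  {"dp":[-0.006,0.003,0.84],"turn":0},
  {"dp":[-0.006,0.003,0.86],"turn":0},
  {"dp":[-0.006,0.003,0.86],"turn":0},
  {"dp":[-0.006,0.003,0.86],"turn":0},
])

```text
clock: 29.1
eef_pos: [0.4471, -0.4046, 0.0288]
tcp_rot: [0.737, 0.676, 0.0, 0.002]
force: [-0.0, -0.0, -0.2]
finger_gap: 0.0526
gripper_force: 0.0
```

Request:
carry_out([
  {"dp":[0,0,0],"turn":0},
  {"dp":[0,0,0],"turn":0},
  {"dp":[0,0,0],"turn":0},
  {"dp":[0,0,0],"turn":0},
  {"dp":[0,0,0],"turn":0},
  {"dp":[0,0,0],"turn":0},
  {"dp":[0,0,0],"turn":0},
], hand=1)

```text
clock: 29.8
eef_pos: [0.4461, -0.4043, 0.0268]
tcp_rot: [0.737, 0.676, -0.0, 0.0]
force: [-0.1, -0.7, 1.7]
finger_gap: 0.0214
gripper_force: 30.0
```

Request:
carry_out([
  {"dp":[0,0,-0.05],"turn":0},
  {"dp":[0,0,-0.15],"turn":0},
  {"dp":[0,0,-0.35],"turn":0},
  {"dp":[0,0,-0.55],"turn":0},
  {"dp":[0,0,-0.75],"turn":0},
  {"dp":[0,0,-0.85],"turn":0},
  {"dp":[0,0,-0.85],"turn":0},
])

```text
clock: 30.5
eef_pos: [0.4472, -0.4051, 0.2015]
tcp_rot: [0.737, 0.676, 0.0, 0.004]
force: [0.4, -0.3, -1.2]
finger_gap: 0.0211
gripper_force: 30.0
```

```bash
python3 plan.py from:.4455,-.4038,.1967,4.95 .6645,.2677,.1967,-21
```

```text
t 30.5 now [ 0.4472 -0.4051  0.2015  4.9473] F [ 0.4 -0.3 -1.2] gap 0.0211
-> .6645,.2677,.1967,-21 legs 4 dp each [0.86 0.2  0.  ] turn -0.288
```

Request:
carry_out([
  {"dp":[0.15,0.035,0],"turn":0},
  {"dp":[0.36,0.084,0],"turn":0},
  {"dp":[0.6,0.14,0],"turn":0},
  {"dp":[0.86,0.2,0],"turn":0},
])

```text
clock: 30.9
eef_pos: [0.4993, -0.2377, 0.194]
tcp_rot: [0.737, 0.675, -0.001, -0.002]
force: [-0.0, 0.2, -1.5]
finger_gap: 0.0212
gripper_force: 30.0
```

Request:
carry_out([
  {"dp":[0.22,0.05,0],"turn":0},
  {"dp":[0.44,0.1,0],"turn":0},
  {"dp":[0.66,0.15,0],"turn":0},
  {"dp":[0.86,0.2,0],"turn":0},
  {"dp":[0.86,0.2,0],"turn":0},
])

```text
clock: 31.4
eef_pos: [0.5547, -0.0666, 0.1941]
tcp_rot: [0.735, 0.678, -0.0, -0.002]
force: [-0.9, -0.1, -2.7]
finger_gap: 0.0214
gripper_force: 30.0
```

Request:
carry_out([
  {"dp":[0.22,0.05,0],"turn":0},
  {"dp":[0.44,0.1,0],"turn":0},
  {"dp":[0.66,0.15,0],"turn":0},
  {"dp":[0.86,0.2,0],"turn":0},
  {"dp":[0.86,0.2,0],"turn":0},
])

```text
clock: 31.9
eef_pos: [0.609, 0.1004, 0.1935]
tcp_rot: [0.735, 0.678, -0.001, -0.002]
force: [0.0, -0.5, -2.2]
finger_gap: 0.0214
gripper_force: 30.0
```

Request:
carry_out([
  {"dp":[0.22,0.05,0],"turn":-0.07},
  {"dp":[0.44,0.1,0],"turn":-0.14},
  {"dp":[0.62,0.144,0],"turn":-0.21},
  {"dp":[0.78,0.181,0],"turn":-0.26},
  {"dp":[0.86,0.2,0],"turn":-0.288},
  {"dp":[0.86,0.2,0],"turn":-0.288},
  {"dp":[0.86,0.2,0],"turn":-0.288},
  {"dp":[0.86,0.2,0],"turn":-0.288},
])

```text
clock: 32.7
eef_pos: [0.6639, 0.2624, 0.1963]
tcp_rot: [0.568, 0.823, -0.001, -0.0]
force: [0.1, 1.2, -1.3]
finger_gap: 0.0216
gripper_force: 30.0
```

```bash
python3 plan.py; python3 - <<'E'
from m import *
v=[]
a=np.radians(111); X=np.array([np.cos(a),np.sin(a)]); Y=np.array([-X[1],X[0]]); o=np.array([.665,.2677])
for n in ['wrist','scene','side']:
    c,p,d=grab(n); W=cloud(c,d); P=W.reshape(-1,3); np.savez(n+'7.npz',W=W,p=p,d=d)
    s=(P[:,:2]-o)@X; e=(P[:,:2]-o)@Y; m=(abs(s)<.08)&(abs(e)<.05)&(P[:,2]>.014)&(P[:,2]<.023); print(n,'tray in own frame: s',(np.percentile(s[m],[1,99])*1000).round(1),'e',(np.percentile(e[m],[1,99])*1000).round(1),m.sum())
    # held block: sole top etc
    m=(abs(s)<.07)&(abs(e)<.05)&(P[:,2]>.16)&(P[:,2]<.26); Q=P[m]; print('  held',hist(Q-[0,0,.12],.004))
    m=(abs(s)<.08)&(abs(e)<.05)&(P[:,2]>.168)&(P[:,2]<.196); print('  sole s',(np.percentile(s[m],[1,99])*1000).round(1),'e',(np.percentile(e[m],[1,99])*1000).round(1),m.sum(), rect(P[m]))
    if n=='wrist': v.append(p)
cv2.imwrite('pics/w7.png',v[0][...,::-1])
E
```

```text
t 32.7 now [  0.6639   0.2624   0.1963 -20.8267] F [ 0.1  1.2 -1.3] gap 0.0216
wrist tray in own frame: s [18.2 66.3] e [-39.3  37. ] 1081
  held [(50, 73), (54, 35), (58, 58), (62, 1384), (66, 3426), (70, 28), (74, 19), (78, 18), (90, 23), (94, 121), (98, 134), (102, 158), (106, 179), (110, 801), (114, 3017), (118, 7762), (122, 443), (126, 358), (130, 344), (134, 353), (138, 148)]
  sole s [-2.5 45.9] e [-19.7  25.7] 5019 [654.8 286.2  50.1  46.5 110.5]
scene tray in own frame: s [-65.7  64.7] e [-40.   41.2] 354
  held [(50, 47), (54, 68), (58, 74), (62, 128), (66, 294), (70, 33), (74, 36), (78, 29), (82, 29), (86, 34), (90, 34), (94, 42), (98, 50), (102, 46), (106, 51), (110, 73), (114, 93), (118, 98), (122, 42), (126, 23), (130, 27), (134, 22)]
  sole s [-56.1  43.7] e [-17.1  29.4] 663 [661.8 260.9 103.4  49.6 109.1]
side tray in own frame: s [-68.1  66.9] e [-39.6  38.7] 332
  held [(46, 18), (50, 49), (54, 51), (58, 52), (62, 230), (66, 154), (70, 26), (74, 25), (78, 21), (82, 27), (86, 22), (90, 27), (94, 34), (98, 37), (102, 33), (106, 42), (110, 59), (114, 79), (118, 110), (122, 31), (126, 30), (130, 26), (134, 26), (138, 21)]
  sole s [-59.1  43.8] e [-18.5  28.8] 587 [662.2 260.2 109.9  49.2 111.5]
```

View pics/w7.png

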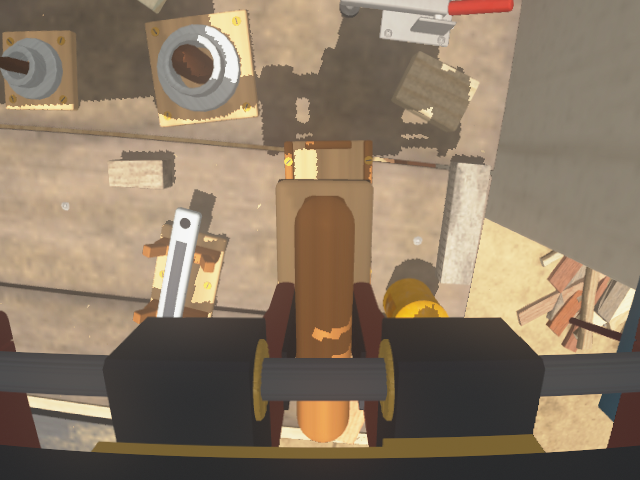

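Request:
carry_out([
  {"dp":[0.031,0.02,0.15],"turn":0},
  {"dp":[0.031,0.02,0.35],"turn":0},
  {"dp":[0.031,0.02,0.52],"turn":0},
  {"dp":[0.031,0.02,0.64],"turn":0},
  {"dp":[0.031,0.02,0.7],"turn":0},
  {"dp":[0.031,0.02,0.71],"turn":0},
  {"dp":[0.031,0.02,0.71],"turn":0},
  {"dp":[0.031,0.02,0.71],"turn":0},
])

```text
clock: 33.65
eef_pos: [0.6665, 0.2718, 0.0573]
tcp_rot: [0.567, 0.824, 0.002, 0.001]
force: [0.8, 0.0, -2.0]
finger_gap: 0.0213
gripper_force: 30.0
```

```bash
python3 plan.py; python3 - <<'E'
from m import *
v=[]
a=np.radians(111); X=np.array([np.cos(a),np.sin(a)]); Y=np.array([-X[1],X[0]]); o=np.array([.665,.2677])
for n in ['wrist','scene','side']:
    c,p,d=grab(n); W=cloud(c,d); P=W.reshape(-1,3)
    s=(P[:,:2]-o)@X; e=(P[:,:2]-o)@Y
    for nm,lo,hi in (('sole',.026,.049),('cleat',.012,.022)):
        m=(abs(s)<.08)&(abs(e)<.05)&(P[:,2]>lo)&(P[:,2]<hi); print(n,nm,'s',(np.percentile(s[m],[1,99])*1000).round(1),'e',(np.percentile(e[m],[1,99])*1000).round(1),m.sum())
    if n=='wrist': v.append(cv2.resize(p[100:400,125:515],(390,300)))
    if n=='side':
        K=np.array(c['camera_matrix']); q=att(c).T@(np.array([.665,.268,.04])-c['eye']); u=(K@q/q[2])[:2].astype(int); v.append(cv2.resize(p[u[1]-50:u[1]+50,u[0]-65:u[0]+65],(390,300),interpolation=cv2.INTER_CUBIC))
cv2.imwrite('pics/v7.png',np.hstack(v)[...,::-1])
E
```

```text
t 33.65 now [  0.6665   0.2718   0.0573 -20.9565] F [ 0.8  0.  -2. ] gap 0.0213
wrist sole s [ 5.3 53.7] e [-25.6  19.8] 4879
wrist cleat s [-23.7  66. ] e [-39.1  36.7] 5443
scene sole s [-48.9  51.9] e [-20.8  24.3] 452
scene cleat s [-66.4  64.3] e [-37.6  40.9] 273
side sole s [-50.   53.2] e [-23.   22.5] 412
side cleat s [-68.8  65.2] e [-39.5  38.8] 252
```

View pics/v7.png

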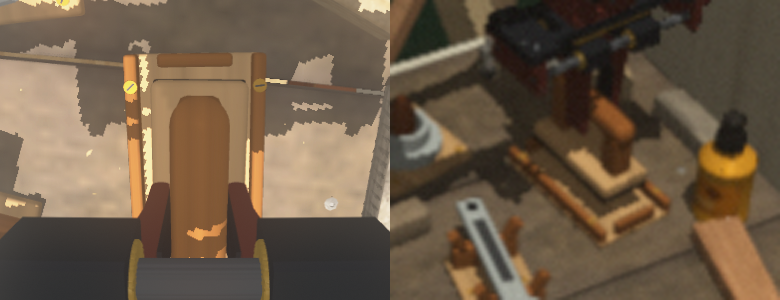

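The block is centred across the tray. Along it, it sits about 2.6 mm off, which is within the play and corrected in the descent.

Request:
carry_out([
  {"dp":[-0.012,-0.002,0],"turn":0},
  {"dp":[-0.012,-0.002,0.03],"turn":0},
  {"dp":[-0.012,-0.002,0.06],"turn":0},
  {"dp":[-0.012,-0.002,0.08],"turn":0},
  {"dp":[-0.012,-0.002,0.1],"turn":0},
  {"dp":[-0.012,-0.002,0.107],"turn":0},
  {"dp":[-0.012,-0.002,0.107],"turn":0},
  {"dp":[-0.012,-0.002,0.107],"turn":0},
])

```text
clock: 34.6
eef_pos: [0.666, 0.2692, 0.0333]
tcp_rot: [0.567, 0.824, 0.0, 0.0]
force: [-0.5, 0.3, -2.2]
finger_gap: 0.0214
gripper_force: 30.0
```

```bash
python3 plan.py; python3 - <<'E'
from m import *
a=np.radians(111); X=np.array([np.cos(a),np.sin(a)]); Y=np.array([-X[1],X[0]]); o=np.array([.665,.2677])
for n in ['wrist','side']:
    c,p,d=grab(n); W=cloud(c,d); P=W.reshape(-1,3)
    s=(P[:,:2]-o)@X; e=(P[:,:2]-o)@Y
    m=(abs(s)<.053)&(abs(e)<.021)&(abs(e)>.013)&(P[:,2]>.0)&(P[:,2]<.04); print(n,hist(P[m],.002))
E
```

```text
t 34.6 now [  0.666    0.2692   0.0333 -20.9741] F [-0.5  0.3 -2.2] gap 0.0214
wrist [(6, 94), (10, 23), (18, 19), (20, 98), (22, 2117), (24, 773)]
side [(18, 19), (20, 25), (22, 45), (24, 24)]
```

Request:
carry_out([
  {"dp":[0,0,0.003],"turn":0},
  {"dp":[0,0,0.004],"turn":0},
])

```text
clock: 34.9
eef_pos: [0.666, 0.2692, 0.0329]
tcp_rot: [0.567, 0.824, 0.0, 0.0]
force: [-1.3, -0.3, 0.7]
finger_gap: 0.0213
gripper_force: 30.0
```

Request:
carry_out([
  {"dp":[0,0,0],"turn":0},
  {"dp":[0,0,0],"turn":0},
  {"dp":[0,0,0],"turn":0},
  {"dp":[0,0,0],"turn":0},
  {"dp":[0,0,0],"turn":0},
  {"dp":[0,0,0],"turn":0},
], hand=0.4)

```text
clock: 35.5
eef_pos: [0.6659, 0.2691, 0.0324]
tcp_rot: [0.567, 0.824, 0.0, 0.0]
force: [0.1, 0.1, -0.7]
finger_gap: 0.0531
gripper_force: 0.0
```

Request:
carry_out([
  {"dp":[0,0,-0.1],"turn":0},
  {"dp":[0,0,-0.3],"turn":0},
  {"dp":[0,0,-0.55],"turn":0},
  {"dp":[0,0,-0.8],"turn":0},
  {"dp":[0,0,-0.9],"turn":0},
  {"dp":[0,0,-0.9],"turn":0},
  {"dp":[0,0,-0.9],"turn":0},
])

```text
clock: 36.2
eef_pos: [0.6659, 0.2692, 0.2114]
tcp_rot: [0.567, 0.824, -0.0, -0.0]
force: [0.2, 0.6, -0.1]
finger_gap: 0.0529
gripper_force: 0.0
```

```bash
python3 plan.py; python3 - <<'E'
from m import *
a=np.radians(111); X=np.array([np.cos(a),np.sin(a)]); Y=np.array([-X[1],X[0]]); o=np.array([.665,.2677])
for n in ['wrist','side','scene']:
    c,p,d=grab(n); W=cloud(c,d); P=W.reshape(-1,3)
    s=(P[:,:2]-o)@X; e=(P[:,:2]-o)@Y
    m=(abs(s)<.053)&(abs(e)<.021)&(abs(e)>.013)&(P[:,2]>.0)&(P[:,2]<.04); print(n,hist(P[m],.002))
    b=P[(abs(s)<.05)&(abs(e)<.02)&(P[:,2]>.068)&(P[:,2]<.09)]; print('  bar top',np.percentile(b[:,2],[50,95]).round(4),rect(b))
    for k,(x,y,r0,r1) in dict(large=(.5185,.3465,.0185,.0235),small=(.377,.2995,.009,.0165)).items():
        q=np.hypot(P[:,0]-x,P[:,1]-y); z=P[(q>r0)&(q<r1)&(P[:,2]>.03)&(P[:,2]<.06),2]; print('  ',k,len(z),np.median(z).round(4) if len(z) else '')
    if n=='side': cv2.imwrite('pics/end.png',cv2.resize(p[90:270,200:440],(800,600))[...,::-1])
E
```

```text
t 36.2 now [  0.6659   0.2692   0.2114 -20.9729] F [ 0.2  0.6 -0.1] gap 0.0529
wrist [(6, 22), (20, 128), (22, 1436), (24, 268)]
  bar top [0.0761 0.0783] [666.5 268.2  99.6  21.1 110.6]
   large 908 0.0366
   small 585 0.0363
side [(20, 33), (22, 38), (24, 27)]
  bar top [0.0745 0.0791] [664.5 266.4  97.7  22.5 110.7]
   large 57 0.0356
   small 61 0.0355
scene [(18, 16), (20, 39), (22, 49), (24, 29)]
  bar top [0.0746 0.0789] [663.3 265.5  96.   26.6 107.5]
   large 71 0.0354
   small 75 0.0353
```

View pics/end.png

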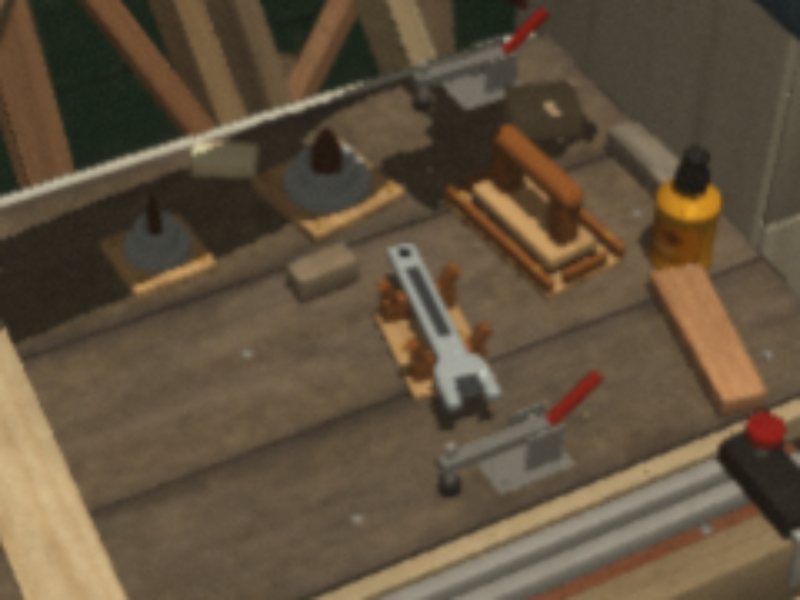

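All four pieces are home: small collar at (155,245), large collar at (325,180), wrench at (440,330) and push block at (535,200). The measured heights agree with the ones given, so I'm handing it in.

```bash
python3 -c "from plant import sign_off; print(sign_off())"
```

```text
the job is handed in; nothing more can be done
None
```

The job is handed in: both collars, the wrench and the push block are each on their rest, checked by camera, at 36 s on the clock; the fingertips really stand about 15 mm behind the reported TCP, not 22 mm ahead as the text says, so the first grasp closed on air and I lowered the later ones to suit.

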